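# Clear the leak-test bench

## Task

The leak tests are done, so clear the bench: pull the drawer of the grey cabinet open, lay every brass coupler flat in it and push it fully shut, and stand every cream regulator upright in the blue tray and every steel hex bushing, hex down, in the orange tray. Lay the chrome gauge dial up on the sloped rest, its stem pointing down the slope between the two pegs and its case against them. The number of parts varies, and one may get knocked aside while you work; leave the tape roll, jar, spanner, bottle and mug where they are.

Things in the scene. Friction and masses are not known exactly. Their poses are not given: they have to be found in the camera images.
- coupler0: brass quick coupler: a square brass body 28 mm by 28 mm and 46 mm long with a steel band round it, and a 15 mm long round nipple (about 19 mm thick) at either end, 76 mm long in all. Lies on one of its sides. Origin on its axis at mid length (14 mm above what it lies on); its x axis runs along its length. It may be absent. About 0.2 kg.
- coupler1: brass quick coupler: a square brass body 28 mm by 28 mm and 46 mm long with a steel band round it, and a 15 mm long round nipple (about 19 mm thick) at either end, 76 mm long in all. Lies on one of its sides. Origin on its axis at mid length (14 mm above what it lies on); its x axis runs along its length. It may be absent. About 0.2 kg.
- coupler2: brass quick coupler: a square brass body 28 mm by 28 mm and 46 mm long with a steel band round it, and a 15 mm long round nipple (about 19 mm thick) at either end, 76 mm long in all. Lies on one of its sides. Origin on its axis at mid length (14 mm above what it lies on); its x axis runs along its length. It may be absent. About 0.2 kg.
- regulator0: cream plastic gas regulator standing upright: round body 56 mm across and 34 mm high, above it a bonnet 36 mm across from 34 to 62 mm high (the place to grip, red dot on top), and an outlet spigot 17 mm thick, 18 mm above the underside, that ends 50 mm from the middle on the -x side. Origin at the centre of the underside; z up the bonnet. It may be absent. About 0.26 kg.
- regulator1: cream plastic gas regulator standing upright: round body 56 mm across and 34 mm high, above it a bonnet 36 mm across from 34 to 62 mm high (the place to grip, red dot on top), and an outlet spigot 17 mm thick, 18 mm above the underside, that ends 50 mm from the middle on the -x side. Origin at the centre of the underside; z up the bonnet. It may be absent. About 0.26 kg.
- bushing0: steel hex bushing standing on its hex: hexagon 52 mm across flats (60 mm over corners) and 25 mm high, above it a round threaded end 38 mm across from 25 to 55 mm high (the place to grip). Origin at the centre of the underside, z up. It may be absent. About 0.32 kg.
- bushing1: steel hex bushing standing on its hex: hexagon 52 mm across flats (60 mm over corners) and 25 mm high, above it a round threaded end 38 mm across from 25 to 55 mm high (the place to grip). Origin at the centre of the underside, z up. It may be absent. About 0.32 kg.
- gauge: round chrome pressure gauge lying on its back: case 56 mm across and 30 mm thick with a white dial on top; from the rim a brass stem (16 mm square, then 13 mm round, 14 mm above the underside) points to its -x and ends 62 mm from the middle. Origin at the centre of the case's underside (the back), z out of the dial. About 0.22 kg.
- gauge_stem (a point): point on the axis of the gauge's stem, 45 mm from the case's middle and 14 mm above the back; axes as the gauge's.
- blue_tray: blue open plastic tray, fixed to the bench, 125 mm (its x) by 155 mm (its y), walls 34 mm high and 4 mm thick, floor about 5 mm thick. Origin at the centre of its underside. It is for the regulators.
- orange_tray: orange open plastic tray, fixed to the bench, 125 mm (its x) by 155 mm (its y), walls 34 mm high and 4 mm thick, floor about 5 mm thick. Origin at the centre of its underside. It is for the bushings.
- rest: grey sloped gauge rest, fixed: flat deck 110 mm (along the slope) by 120 mm (y), sloping 20 degrees, low edge (36 mm high) on its -x side, high edge (74 mm) on +x. Two round black pegs, 12 mm thick, stand square to the deck, 16 mm high, at y = +22 and -22 mm, 26 mm down the slope from the deck's middle. Origin at the centre of its underside, z vertical.
- rest_seat (a point): middle of the rest's deck, on its surface, 55 mm above the bench: where the centre of the gauge's back lies (within about 2 mm) when the case is against both pegs. Axes as the rest's (z vertical).
- rest_notch (a point): point above the low part of the deck, midway between the pegs and a little farther down: where gauge_stem lies when the gauge is seated. Axes as the rest's.
- cab_drawer0 (a joint): the drawer of a low grey steel cabinet (240 mm deep, 260 mm wide, 90 mm high, fixed to the bench, front towards the robot): 0 is fully shut, grows as it is pulled out towards the robot, stop at 0.166 m. Friction is light (1 N and some damping); it stays where it is left. It may start up to 12 mm open.
- cab_drawer0_handle (a point): middle of the drawer's bar handle: a horizontal steel bar 11 mm thick and 120 mm long along y, its axis 35 mm in front of the drawer's face and 52 mm above the bench, on two thin posts near its ends. Moves with the drawer; its x axis points along the slide into the cabinet (the drawer opens to -x), y along the bar.
- drawer_floor (a point): point on the drawer's inner floor, 22 mm above the bench, midway across, 25 mm behind the inside of its front; moves with the drawer; axes as the handle's. The inside spans x -25 to +170 mm, y -109 to +109 mm of this point; side walls 46 mm high over the floor, front about 55 mm. With the drawer fully out the cabinet covers the inside beyond about x = +130 mm.
- tape_roll: white roll of thread tape, 58 mm across, 20 mm high; not part of the job, to be left where it is.
- paste_jar: small jar of sealing paste with a red cap, 52 mm across, 50 mm high; to be left where it is.
- spanner: open-end spanner, 180 mm long, lying flat; to be left where it is.
- soap_bottle: leak-spray bottle, 60 mm across, 160 mm high; to be left where it is.
- mug: blue mug, 76 mm across, 90 mm high; to be left where it is.

How it is judged:
By the outcome, as a careful person would: the job done as asked, in the order asked, and still so for the second after the job is handed in, with the robot touching nothing.
Of coupler0, coupler1, coupler2 only 1 to 3 are there at a start; the rules pass over those that are not, and their reading is None.
Of regulator0, regulator1 only 1 to 2 are there at a start; the rules pass over those that are not, and their reading is None.
Of bushing0, bushing1 only 1 to 2 are there at a start; the rules pass over those that are not, and their reading is None.
At some moment in a run one of coupler0, coupler1, coupler2 may be knocked a few centimetres aside while the robot is not near it.
It also fails if it takes over 210 s, if anything falls off the work surface, if the arm or the gripper's body presses on something with over 40 N, if the wrist force passes 120 N, or if a joint passes its speed limit or range.

## Robot

A 6-joint arm with a two-finger parallel gripper is mounted at the origin on the work surface. World frame = base frame: x ahead of the robot, y to its left, z up, the work surface at z = 0. Lengths are in m, angles in degrees, forces in N, time in s.
With the tool pointing down it reaches from about 0.4 to 0.825 m from the base axis. Payload 7 kg.
Tool frame: the origin (TCP) lies at the very end of the fingers, on their centre line; the grasp point (between the pads) lies r.pinch_z behind it (r.pinch_z is the distance from the TCP to the grasp point, in m); z points along the fingers, y is the direction in which the jaws open and shut (so a half turn about z gives the same grasp; the last joint's range is limited). The gripper opens to 88 mm and grips with 3 to 60 N. Pads are 19 mm wide; open, the fingers measure 130 mm over their backs; the gripper's body (78 mm by 193 mm) begins 47 mm behind the grasp point.
Start: joints at [-53.451, 20.546, 0.682, 0, -70.136, -16.507], TCP at [0.231, -0.634, 0.227] pointing down, gripper open.
Joint ranges: [-176.03, 176.03], [-82.01, 121.73], [-58.28, 71.71], [-173.87, 95.51], [-174.79, -0.11], [-173.66, 173.66]. Speed limits (degrees/s): [136.94, 136.94, 172.46, 180, 180, 180].

## Interface

Orientations are given as [roll, pitch, yaw] about the fixed x, y, z axes, in that order (R = Rz(yaw) Ry(pitch) Rx(roll)).
In Python, from plant import r gives the robot as it stands. The module is installed in compiled form; this text tells all that it offers.
- The arm moves only by the tool servo_tool, never from a script. Its argument "steps" is a list of rows, each a list of 5 numbers: the finger opening in cm, from 0 to 8.76, then the shift along the tool's x, y, z in cm, then the turn about the tool's z in degrees. In form: [[fingers, x, y, z, spin], ...]. A call has 1 to 8 rows; each row shifts and turns the commanded pose from where the row before left it, along the tool's axes as they then stand; what a row does not reach is not made up. A row lasts 1/8 s, in which the tool goes at most 62.5 mm and 10.7 degrees, less where a joint would pass 70% of its speed; a pose out of reach is approached as far as the arm can. A call with a gripper value outside its range is refused whole. The fingers move at their own pace and stop on an object; "squeeze" is the grip in N (left out, the last holds). Time passes only in rows, so rows that do not move let the fingers close. It gives the time, the measured TCP pose, the force and the opening at its end, in the units of the state.
- r.get_state(): the state, without advancing time (a new reading comes with each control period).
- r.capture(name): name is "scene" or "top"; returns the picture (384x512x3 uint8, red, green, blue); there is no depth.
- r.calibration(name): a dict with "K" (3x3 intrinsics, pixels), "rvec" (rotation vector, rad) and "tvec" (3), from world to camera coordinates, as OpenCV has them. Camera axes: x right, y down, z forward; pixel columns grow to the right and rows downward; lengths in m; the calibration is good to about 2 mm. A picture is of the moment at which its call begins. calibration takes no time and is no camera call.
- r.close_job(): hands the job in, once; it reports no verdict.
The state is a dict: "time_s": time; "joints": joint angles; "qd": joint speeds; "joint_torque": joint torques, N m; "tcp_pos": TCP position; "eef_rot": TCP orientation; "contact_force": force on the tool from outside, world axes, zero at the start; "moment": the same for the moment, N m; "gripper_width": finger opening in m.
Only numpy, scipy, OpenCV 4.12 (cv2) and the standard library are available. Lean on these libraries where they do the work, as an engineer would, in place of code of your own. Each camera call takes 0.05 s, during which the arm holds its last target.

## Working session

There is one attempt and no reset: what is moved stays moved. The work goes in short steps, Python scripts to look and compute and a tool call to move; the robot and the scene stay as the last step left them, time stands still between calls to the robot, and variables do not carry over. Pictures are saved under pics/ and viewed, and the job is handed in when it is done.

Besides the shell and the picture viewer there is one more tool, called after "Emit:" by a JSON object that holds its "method" and its "body", one argument or row to a line. servo_tool: Moves the arm, as the interface text tells. Its arguments: {"type":"object","properties":{"steps":{"type":"array","items":{"type":"array","items":{"type":"number"}}},"squeeze":{"type":"number"}},"required":["steps"]}

```bash
ls; mkdir -p pics; python3 - <<'E'
from plant import r
import cv2
s=r.get_state()
print(s, r.pinch_z)
for n in ("scene","top"):
    im=r.capture(n); cv2.imwrite(f"pics/{n}0.png",cv2.cvtColor(im,cv2.COLOR_RGB2BGR))
    print(n,r.calibration(n))
E
```

```text
pics
{'time_s': 0.0, 'joints': array([-5.34529367e+01,  2.05916825e+01,  6.30450970e-01, -1.76016372e-02,
       -7.01352770e+01, -1.65052041e+01]), 'qd': array([-0.02491752, -0.0834377 , -0.02033566, -0.0859768 , -0.00653925,
       -0.10231332]), 'joint_torque': array([ 8.84177389e-04, -5.82721925e+01,  2.93060660e+01,  6.99704200e+00,
        7.00753473e-03, -1.58020171e-04]), 'tcp_pos': array([ 0.23108745, -0.63366897,  0.22560258]), 'eef_rot': array([ 1.79902767e+02, -1.15560714e-02, -1.59964126e+02]), 'contact_force': array([ 0.17920985,  0.38858238, -0.26192473]), 'moment': array([ 0.02834853,  0.04494617, -0.00044789]), 'gripper_width': 0.08770959620256608} 0.0188
scene {'K': array([[352.33178527,   0.        , 251.4139517 ],
       [  0.        , 352.33178527, 194.47451135],
       [  0.        ,   0.        ,   1.        ]]), 'rvec': array([ 0.79719006,  2.67189834, -0.96370065]), 'tvec': array([ 0.38744094, -0.13862397,  1.46569171])}
top {'K': array([[480.36868565,   0.        , 255.72114562],
       [  0.        , 480.36868565, 192.9482522 ],
       [  0.        ,   0.        ,   1.        ]]), 'rvec': array([ 2.17798946, -2.12437052,  0.13315554]), 'tvec': array([0.00631958, 0.4569188 , 1.55740956])}
```

```bash
python3 - <<'E'
import cv2
for n in ("scene0","top0"):
    im=cv2.imread(f"pics/{n}.png"); cv2.imwrite(f"pics/{n}b.png",cv2.resize(im,(800,600),interpolation=cv2.INTER_CUBIC))
E
```

```text
(no output)
```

View pics/scene0b.png

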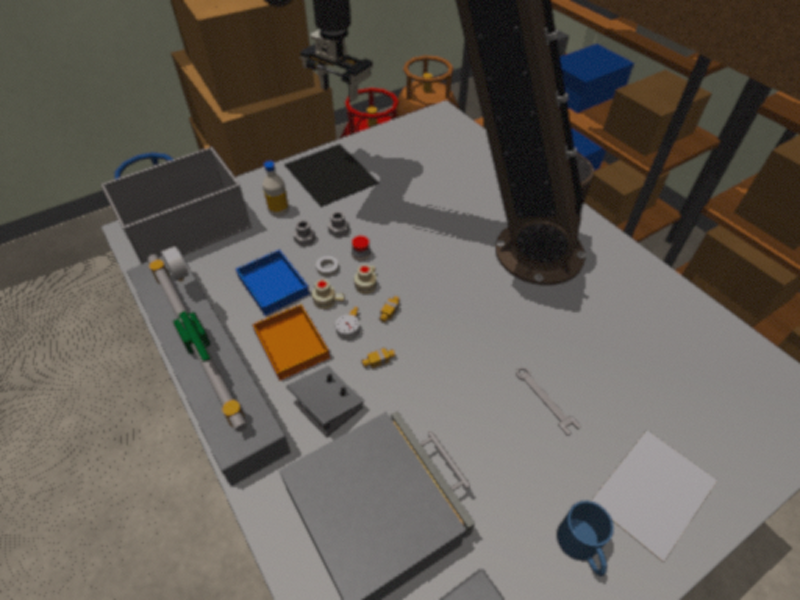

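View pics/top0b.png

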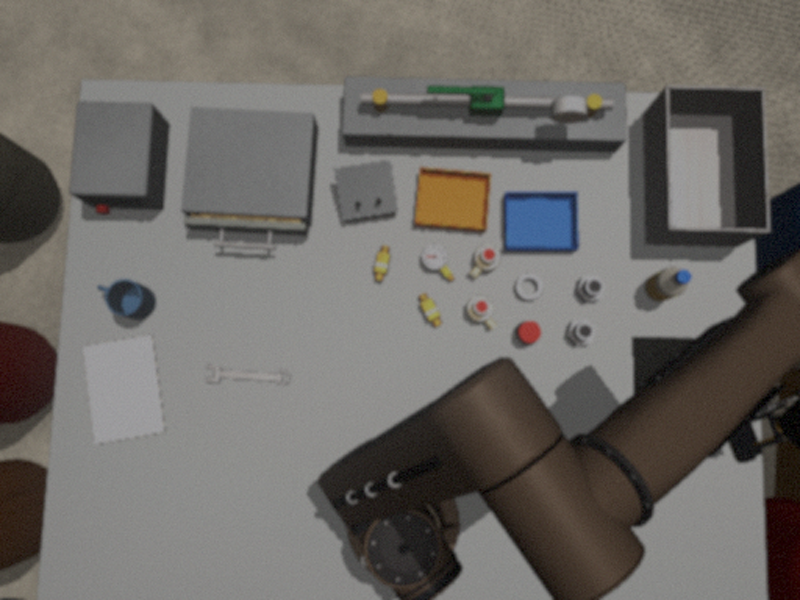

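The top view shows 2 couplers (px ~(382,263) and (430,310) of 800x600), 2 regulators (487,258), (480,308), 2 bushings (590,290), (580,332), the gauge (435,258), the rest, trays and a cabinet whose handle is at (246,245). I'll measure next.

```bash
cat > h.py <<'E'
import numpy as np, cv2
from plant import r
def cam(n):
    c=r.calibration(n); R=cv2.Rodrigues(c["rvec"])[0]; return c["K"],R,np.array(c["tvec"]).ravel()
def ray(n,px,z):
    K,R,t=cam(n); d=R.T@np.linalg.inv(K)@np.array([px[0],px[1],1.]); o=-R.T@t
    return o+d*(z-o[2])/d[2]
def proj(n,p):
    c=r.calibration(n); return cv2.projectPoints(np.array(p,float).reshape(-1,1,3),c["rvec"],c["tvec"],c["K"],None)[0].reshape(-1,2)
def snap(n,tag,box=None,k=4):
    im=cv2.cvtColor(r.capture(n),cv2.COLOR_RGB2BGR); cv2.imwrite(f"pics/{tag}_full.png",im)
    if box:
        x0,y0,x1,y1=box; cv2.imwrite(f"pics/{tag}.png",cv2.resize(im[y0:y1,x0:x1],None,fx=k,fy=k,interpolation=cv2.INTER_CUBIC))
    return im
def blobs(mask,amin=6):
    n,l,st,c=cv2.connectedComponentsWithStats(mask.astype(np.uint8))
    return [(c[i],st[i]) for i in range(1,n) if st[i][4]>=amin], l
E
python3 - <<'E'
from h import *
im=cv2.imread("pics/top0.png")
print([cam(n)[1].T@-cam(n)[2] for n in("top","scene")])
cv2.imwrite("pics/t1.png",cv2.resize(im[95:230,205:400],None,fx=4,fy=4,interpolation=cv2.INTER_CUBIC))
cv2.imwrite("pics/t2.png",cv2.resize(im[60:170,110:260],None,fx=5,fy=5,interpolation=cv2.INTER_CUBIC))
im=cv2.imread("pics/scene0.png")
cv2.imwrite("pics/s1.png",cv2.resize(im[125:245,140:270],None,fx=5,fy=5,interpolation=cv2.INTER_CUBIC))
E
```

```text
[array([0.25122589, 0.0052526 , 1.60349532]), array([0.89191408, 0.66122971, 1.04155837])]
```

View pics/t1.png

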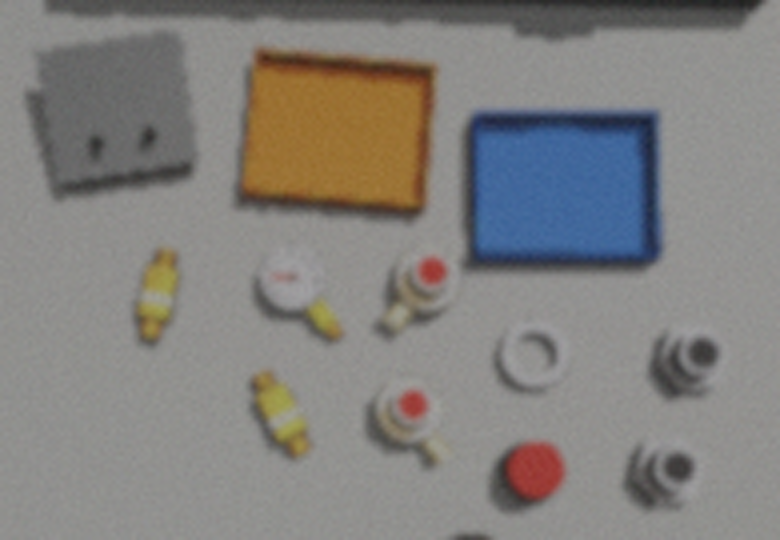

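View pics/t2.png

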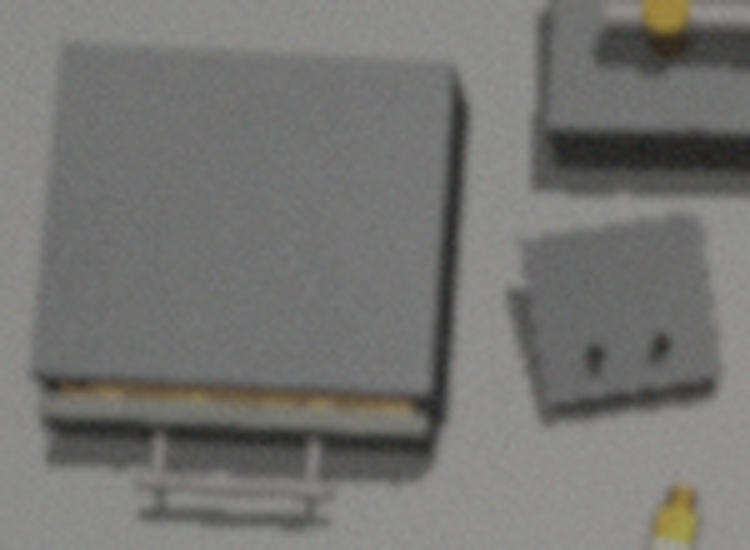

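View pics/s1.png

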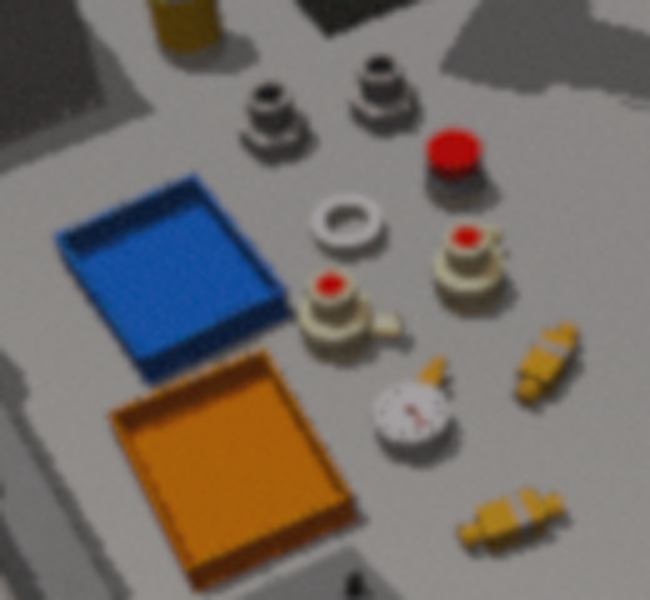

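```bash
cat > meas.py <<'E'
from h import *
def hsv(im): return cv2.cvtColor(im,cv2.COLOR_BGR2HSV).astype(int)
def pca(pts):
    pts=np.array(pts); m=pts.mean(0); w,v=np.linalg.eigh(np.cov((pts-m).T)); return m,v[:,-1],np.sqrt(w)
def find(n,im,box):
    H=hsv(im); h,s,v=H[...,0],H[...,1],H[...,2]
    B=np.zeros(h.shape,bool); B[box[1]:box[3],box[0]:box[2]]=1
    out={}
    red=((h<8)|(h>172))&(s>130)&(v>100)&B
    out['red']=blobs(red,5)
    yel=(h>14)&(h<32)&(s>110)&(v>70)&B
    out['yel']=blobs(cv2.morphologyEx(yel.astype(np.uint8),cv2.MORPH_CLOSE,np.ones((3,3))) ,5)
    out['blue']=blobs((h>100)&(h<125)&(s>90)&B,100)
    return out,H
if __name__=="__main__":
    np.set_printoptions(precision=4,suppress=True)
    for n,box in (("top",(205,95,400,230)),("scene",(130,125,270,245))):
        im=cv2.imread(f"pics/{n}0.png"); o,H=find(n,im,box)
        print(n)
        for c,st in o['red'][0]: print(' red',c,st[4],ray(n,c,.062)[:2], 'jar',ray(n,c,.05)[:2])
        bl,l=o['yel']
        for i,(c,st) in enumerate(bl):
            ys,xs=np.where(l==l[int(round(c[1])),int(round(c[0]))])
            P=[ray(n,(x,y),.016)[:2] for x,y in zip(xs,ys)]
            m,d,w=pca(P); print(' yel',c,st[4],m,'ang',np.degrees(np.arctan2(d[1],d[0])),'ext',np.ptp((P-m)@d),w)
E
python3 meas.py
```

```text
top
 red [312.7368 162.3684] 19 [ 0.5575 -0.1659] jar [ 0.5599 -0.1673]
 red [307.8571 195.8095] 21 [ 0.4472 -0.1512] jar [ 0.4488 -0.1525]
 red [338.0876 212.3285] 137 [ 0.3961 -0.249 ] jar [ 0.3972 -0.251 ]
 yel [288.1118 129.0718] 1378 [ 0.6796 -0.0865] ang 81.75680219485083 ext 0.15778396105958722 [0.0318 0.0428]
 yel [285.8571 109.5714] 7 [ 0.7475 -0.0777] ang 76.14578880076198 ext 0.014055688901135175 [0.0015 0.0047]
 yel [297.8333 110.6667] 6 [ 0.7446 -0.1185] ang 76.1949909007823 ext 0.014037429428203362 [0.0013 0.0052]
 yel [310.125 112.   ] 8 [ 0.7409 -0.1604] ang 64.52773987867072 ext 0.019818852922046083 [0.002  0.0074]
 yel [245.1458 162.9792] 48 [0.5591 0.0559] ang 169.5710378507752 ext 0.03077582547147744 [0.0058 0.0084]
 yel [285.6774 174.6452] 31 [ 0.5227 -0.0809] ang -138.2021630739794 ext 0.028826587993909983 [0.0035 0.0087]
 yel [242.7353 174.5882] 34 [0.5194 0.0629] ang 172.0505887596173 ext 0.021716081258760792 [0.0054 0.0065]
 yel [272.3654 193.5769] 52 [ 0.4577 -0.0377] ang -151.05343894680834 ext 0.030063673108626694 [0.0059 0.0088]
 yel [277.9143 203.9429] 3
[... 481 characters left out ...]
1158528 [0.0073 0.021 ]
 yel [186.4154 218.1806] 1052 [ 0.684  -0.0872] ang 75.6730578282993 ext 0.17453430664259378 [0.0358 0.0411]
 yel [226.3333 199.1429] 21 [ 0.5203 -0.0835] ang 48.97319257439731 ext 0.020431922221957503 [0.0049 0.0065]Traceback (most recent call last):
  File "meas.py", line 24, in <module>
    P=[ray(n,(x,y),.016)[:2] for x,y in zip(xs,ys)]
       ~~~^^^^^^^^^^^^^^
  File "h.py", line 6, in ray
    K,R,t=cam(n); d=R.T@np.linalg.inv(K)@np.array([px[0],px[1],1.]); o=-R.T@t
          ~~~^^^
  File "h.py", line 4, in cam
    c=r.calibration(n); R=cv2.Rodrigues(c["rvec"])[0]; return c["K"],R,np.array(c["tvec"]).ravel()
ValueError: time passes only in moves, steps and waits
```

```bash
python3 - <<'E'
s=open('h.py').read()
s=s.replace('''def cam(n):
    c=r.calibration(n); R''','''_c={}
def cal(n):
    if n not in _c: _c[n]=r.calibration(n)
    return _c[n]
def cam(n):
    c=cal(n); R''').replace("c=r.calibration(n); return cv2.proj","c=cal(n); return cv2.proj")
open('h.py','w').write(s)
E
cat > meas2.py <<'E'
from meas import *
np.set_printoptions(precision=4,suppress=True)
def couplers(n,im,boxes,z=.020):
    H=hsv(im); h,s,v=H[...,0],H[...,1],H[...,2]
    yel=((h>10)&(h<34)&(s>80)&(v>60))
    for b in boxes:
        m=np.zeros(h.shape,bool); m[b[1]:b[3],b[0]:b[2]]=1; m&=yel
        pts=np.argwhere(m)[:,::-1].astype(np.float32)
        (c,wh,a)=cv2.minAreaRect(pts)
        P=np.array([ray(n,p,z)[:2] for p in pts]); mm,d,w=pca(P)
        t=(P-mm)@d; q=(P-mm)@np.array([-d[1],d[0]])
        mid=mm+d*(t.max()+t.min())/2
        print(n,'mean',mm,'mid',mid,'rect',ray(n,c,z)[:2],'ang',np.degrees(np.arctan2(d[1],d[0]))%180,'len',np.ptp(t),np.ptp(q),len(pts))
def darkdisc(n,im,boxes,z,thr):
    g=cv2.cvtColor(im,cv2.COLOR_BGR2GRAY)
    for b in boxes:
        sub=g[b[1]:b[3],b[0]:b[2]]; bl,l=blobs(sub<thr,4)
        for c,st in bl: print(n,'dark',c+np.array(b[:2]),st[4],ray(n,c+np.array(b[:2]),z)[:2])
if __name__=="__main__":
    # t1 crop: x0=205,y0=95,k=4 ; s1: 140,125,k=5
    T=lambda a,b,c,d:[205+a//4,95+b//4,205+c//4,95+d//4]
    S=lambda a,b,c,d:[140+a//5,125+b//5,140+c//5,125+d//5]
    im=cv2.imread("pics/top0.png"); couplers("top",im,[T(120,240,190,352),T(240,360,325,468)])
    darkdisc("top",im,[T(680,330,730,375),T(650,445,705,490)],.055,95)
    # gauge dial
    H=hsv(im); b=T(250,236,330,320); sub=H[b[1]:b[3],b[0]:b[2]]
    bl,l=blobs(sub[...,2]>165,10)
    for c,st in bl: print('dial',c,st,ray("top",c+np.array(b[:2]),.030)[:2])
    im=cv2.imread("pics/scene0.png"); couplers("scene",im,[S(455,480,575,560),S(510,315,590,415)])
    darkdisc("scene",im,[S(360,50,405,80),S(245,80,295,105)],.055,70)
    H=hsv(im); b=S(365,370,460,440); sub=H[b[1]:b[3],b[0]:b[2]]
    bl,l=blobs((sub[...,2]>165)&(sub[...,1]<60),10)
    for c,st in bl: print('dial',c,st,ray("scene",c+np.array(b[:2]),.030)[:2])
E
python3 meas2.py
```

```text
top mean [0.5413 0.0594] mid [0.54   0.0597] rect [0.54   0.0599] ang 169.23856271668464 len 0.07463809831741103 0.0258488901989714 120
top mean [ 0.4433 -0.045 ] mid [ 0.4421 -0.0456] rect [ 0.4419 -0.0453] ang 28.391857635387737 len 0.07449780576270702 0.026947965563515947 124
top dark [380.0909 182.697 ] 33 [ 0.4969 -0.3865]
top dark [374.1471 211.3824] 34 [ 0.4027 -0.3665]
top dark [367.8    213.7333] 15 [ 0.3946 -0.346 ]
scene mean [0.5451 0.0622] mid [0.5435 0.0624] rect [0.5435 0.0616] ang 172.27830690478453 len 0.07670192677806156 0.041031767769559975 148
scene mean [ 0.448  -0.0422] mid [ 0.446  -0.0436] rect [ 0.4472 -0.0439] ang 34.444785522445784 len 0.08408582737145304 0.0320658463542496 116
scene dark [215.5 137.8] 10 [ 0.4042 -0.365 ]
scene dark [193.2857 143.2857] 14 [ 0.4977 -0.3858]
```

```bash
cat > meas3.py <<'E'
from meas2 import *
im=cv2.imread("pics/top0.png"); H=hsv(im); g=H[...,2]
def show(n,c,z,tag): print(n,tag,c,ray(n,c,z)[:2])
b=[268,155,288,174]; print('dial max',g[b[1]:b[3],b[0]:b[2]].max())
for n,b,ths in (("top",[266,153,289,176],(140,148)),("scene",[213,199,232,214],(120,135))):
    im=cv2.imread(f"pics/{n}0.png"); H=hsv(im)
    sub=H[b[1]:b[3],b[0]:b[2]]
    for th in ths:
        bl,l=blobs((sub[...,2]>th)&(sub[...,1]<60),20)
        for c,st in bl: print(n,'dial',th,c+b[:2],st[2:],ray(n,c+np.array(b[:2]),.030)[:2])
# trays
im=cv2.imread("pics/top0.png"); H=hsv(im)
for nm,lo,hi in (("blue",100,125),("orange",5,24)):
  for n,box in (("top",[255,100,372,168]),("scene",[145,155,215,246])):
    im=cv2.imread(f"pics/{n}0.png"); H=hsv(im)
    m=((H[...,0]>=lo)&(H[...,0]<=hi)&(H[...,1]>110)).astype(np.uint8)
    mm=np.zeros_like(m); mm[box[1]:box[3],box[0]:box[2]]=m[box[1]:box[3],box[0]:box[2]]
    cs,_=cv2.findContours(mm,cv2.RETR_EXTERNAL,cv2.CHAIN_APPROX_NONE); c=max(cs,key=cv2.contourArea)
    # tray rim outline
    rect=cv2.minAreaRect(c)
    print(nm,n,'rect',rect,'ctr',ray(n,rect[0],.034)[:2])
    hull=cv2.convexHull(c); ap=cv2.approxPolyDP(hull,4,True).reshape(-1,2)
    print([ (tuple(p),ray(n,p,.034)[:2]) for p in ap])
E
python3 meas3.py
```

```text
dial max 161
top dial 140 [277.5431 161.4909] [ 23  23 383] [ 0.564  -0.0523]
top dial 148 [278.1189 163.0699] [ 15  15 143] [ 0.5587 -0.0543]
scene dial 120 [220.6791 205.586 ] [ 19  15 215] [ 0.5579 -0.0586]
scene dial 135 [220.1897 205.5436] [ 19  15 195] [ 0.5593 -0.0598]
blue top rect ((346.0, 141.5), (35.0, 46.0), 90.0) ctr [ 0.6367 -0.2793]
[((np.int32(367), np.int32(124)), array([ 0.6984, -0.3496])), ((np.int32(367), np.int32(159)), array([ 0.5789, -0.349 ])), ((np.int32(324), np.int32(159)), array([ 0.5754, -0.2063])), ((np.int32(324), np.int32(124)), array([ 0.695 , -0.2055]))]
blue scene rect ((174.40000915527344, 179.30001831054688), (34.882659912109375, 36.224300384521484), 63.43495178222656) ctr [ 0.6441 -0.2649]
[((np.int32(178), np.int32(160)), array([ 0.5867, -0.3528])), ((np.int32(197), np.int32(187)), array([ 0.5895, -0.1821])), ((np.int32(169), np.int32(200)), array([ 0.7047, -0.1824])), ((np.int32(151), np.int32(172)), array([ 0.7043, -0.3505]))]
orange top rect ((289.08843994140625, 127.33133697509766), (45.353206634521484, 36.73961639404297), 5.04245138168335) ctr [ 0.6807 -0.0886]
[((np.int32(269), np.int32(108)), array([ 0.746 , -0.0198])), ((np.int32(312), np.int32(112)), array([ 0.7355, -0.1649])), ((np.int32(310), np.int32(146)), array([ 0.6184, -0.1594])), ((np.int32(266), np.int32(143)), array([ 0.6251, -0.0124]))]
orange scene rect ((186.40003967285156, 217.80001831054688), (41.14365005493164, 36.671512603759766), 63.43495178222656) ctr [ 0.6874 -0.0749]
[((np.int32(193), np.int32(195)), array([ 0.6202, -0.1553])), ((np.int32(210), np.int32(229)), array([0.6408, 0.0123])), ((np.int32(179), np.int32(242)), array([0.7527, 0.0013])), ((np.int32(162), np.int32(207)), array([ 0.7395, -0.1665]))]
```

```bash
cat > q.py <<'E'
from meas2 import *
def f(n,x0,y0,k,pts):
    for u,v,z,t in pts: print(n,t,ray(n,(x0+(u+.5)/k-.5,y0+(v+.5)/k-.5),z))
f("top",110,60,5,[(135,482,.052,'barL'),(332,495,.052,'barR'),(37,378,.09,'cabFL'),(430,397,.09,'cabFR'),(62,45,.09,'cabBL'),(455,65,.09,'cabBR'),
 (522,242,.074,'restHL'),(700,217,.074,'restHR'),(718,375,.036,'restLR'),(545,405,.036,'restLL'),(597,345,.06,'pegLtop'),(663,335,.06,'pegRtop'),(594,370,.045,'pegLb'),(657,358,.045,'pegRb')])
E
python3 q.py; python3 - <<'E'
from h import *
im=cv2.imread("pics/scene0.png")
cv2.imwrite("pics/s2.png",cv2.resize(im[225:345,180:310],None,fx=5,fy=5,interpolation=cv2.INTER_CUBIC))
E
```

```text
top barL [0.5668 0.4129 0.052 ]
top barR [0.5612 0.2827 0.052 ]
top cabFL [0.6259 0.4703 0.09  ]
top cabFR [0.6195 0.2156 0.09  ]
top cabBL [0.8508 0.4679 0.09  ]
top cabBR [0.8431 0.2084 0.09  ]
top restHL [0.7291 0.1616 0.074 ]
top restHR [0.7489 0.045  0.074 ]
top restLR [0.6523 0.031  0.036 ]
top restLL [0.629 0.146 0.036]
top pegLtop [0.6645 0.111  0.06  ]
top pegRtop [0.6723 0.0676 0.06  ]
top pegLb [0.6514 0.1135 0.045 ]
top pegRb [0.6606 0.0718 0.045 ]
```

View pics/s2.png

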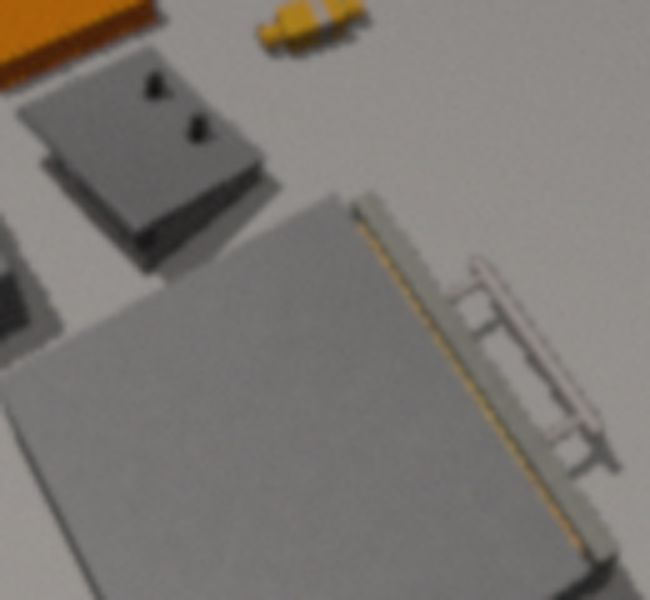

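```bash
cat > q2.py <<'E'
from q import f
f("scene",180,225,5,[(480,262,.052,'barR'),(600,428,.052,'barL'),(355,205,.085,'drawerR'),(155,85,.06,'pegtop'),(195,125,.06,'pegtop2'),(20,112,.074,'restHR'),(145,232,.074,'restHL'),(262,158,.036,'restLL'),(148,45,.036,'restLR')])
E
python3 q2.py | grep scene
```

```text
scene barR [0.563  0.2884 0.052 ]
scene barL [0.5659 0.4102 0.052 ]
scene drawerR [0.6153 0.229  0.085 ]
scene pegtop [0.6695 0.0734 0.06  ]
scene pegtop2 [0.6626 0.1138 0.06  ]
scene restHR [0.7541 0.0524 0.074 ]
scene restHL [0.7282 0.1697 0.074 ]
scene restLL [0.633  0.1455 0.036 ]
scene restLR [0.6527 0.0286 0.036 ]
```

Emit:
{"method": "servo_tool", "body": {
  "steps": [
    [1, 0, 0, 0, 10],
    [1, 0, 0, 0, 10],
    [1, -2, 5.6, 0, 0],
    [1, -2, 5.6, 0, 0],
    [1, -2, 5.6, 0, 0],
    [1, -2, 5.6, 0, 0],
    [1, -2, 5.6, 0, 0],
    [1, -2, 5.6, 0, 0]
  ]
}}

```text
time_s: 1.1
tcp_pos: [0.3512, -0.2962, 0.2265]
eef_rot: [180.0, 0.0, -180.0]
contact_force: [1.7, -0.1, 0.3]
gripper_width: 0.0139
```

Emit:
{"method": "servo_tool", "body": {
  "steps": [
    [1, -1.95, 5.4, 0, 0],
    [1, -1.95, 5.4, 0, 0],
    [1, -1.95, 5.4, 0, 0],
    [1, -1.95, 5.4, 0, 0],
    [1, -1.95, 5.4, 0, 0],
    [1, -1.95, 5.4, 0, 0],
    [1, -1.95, 5.4, 0, 0],
    [1, -1.95, 5.4, 0, 0]
  ]
}}

```text
time_s: 2.1
tcp_pos: [0.5069, 0.136, 0.2265]
eef_rot: [-180.0, -0.0, -179.9]
contact_force: [1.0, 0.0, 0.3]
gripper_width: 0.0098
```

Emit:
{"method": "servo_tool", "body": {
  "steps": [
    [1, -1.95, 5.4, 0, 0],
    [1, -1.95, 5.4, 0, 0],
    [1, -1.95, 5.4, 1, 0],
    [1, -1.95, 5.1, 4, 0],
    [1, 0, 0, 4, 0],
    [1, 0, 0, 0, 0]
  ]
}}

```text
time_s: 2.85
tcp_pos: [0.5809, 0.3419, 0.1353]
eef_rot: [-179.7, -0.4, -180.0]
contact_force: [-0.2, -0.5, 0.3]
gripper_width: 0.0103
```

Emit:
{"method": "servo_tool", "body": {
  "steps": [
    [1, -0.3, 0.7, 1, 0],
    [1, 0, 0, 1.5, 0],
    [1, 0, 0, 1.5, 0],
    [1, 0, 0, 1.5, 0],
    [1, 0, 0, 1.4, 0],
    [1, 0, 0, 1.4, 0],
    [1, 0, 0, 1.4, 0],
    [1, 0, 0, 0, 0]
  ]
}}

```text
time_s: 3.85
tcp_pos: [0.5854, 0.3496, 0.0409]
eef_rot: [-179.9, -0.1, -180.0]
contact_force: [0.8, 0.5, 0.1]
gripper_width: 0.0101
```

```bash
python3 - <<'E'
from h import *
snap("scene","s3",(200,200,330,320),5); print(r.get_state()['tcp_pos'],r.get_state()['contact_force'])
E
```

```text
[0.58590704 0.35003603 0.04198108] [ 0.3677883  -0.17939395  1.10486726]
```

View pics/s3.png

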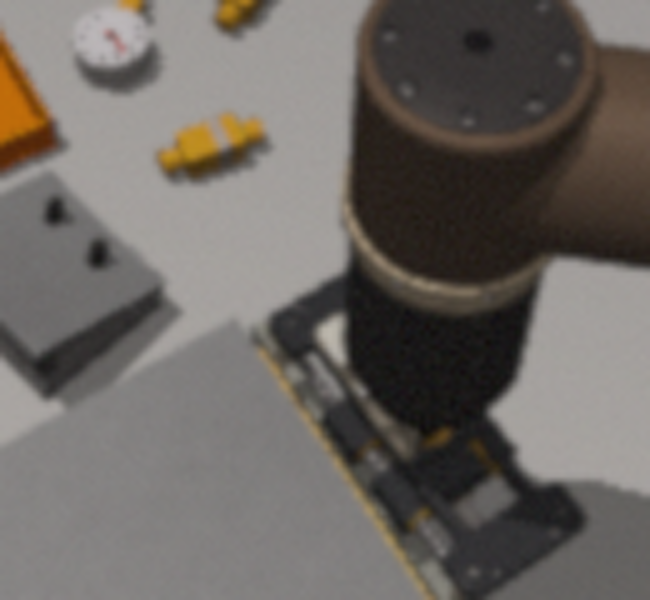

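Emit:
{"method": "servo_tool", "body": {
  "steps": [
    [1, 0.5, 0, 0.3, 0],
    [1, 1.5, 0, 0, 0],
    [1, 2, -0.05, 0, 0],
    [1, 2, -0.05, 0, 0],
    [1, 2, -0.05, 0, 0],
    [1, 2, -0.05, 0, 0],
    [1, 2, -0.05, 0, 0],
    [1, 1, 0, 0, 0]
  ]
}}

```text
time_s: 4.9
tcp_pos: [0.4549, 0.3478, 0.0403]
eef_rot: [180.0, 0.0, -179.9]
contact_force: [1.9, -0.7, -0.9]
gripper_width: 0.0103
```

Emit:
{"method": "servo_tool", "body": {
  "steps": [
    [1, 1.5, 0.05, 0, 0],
    [1, 1, 0, 0, 0],
    [1, 0.5, 0, 0, 0],
    [1, 0.3, 0, 0, 0],
    [1, 0.2, 0, 0, 0]
  ]
}}

```text
time_s: 5.52
tcp_pos: [0.4252, 0.3485, 0.0401]
eef_rot: [179.9, 0.3, -179.9]
contact_force: [35.2, -7.2, -14.2]
gripper_width: 0.0101
```

Emit:
{"method": "servo_tool", "body": {
  "steps": [
    [1, -0.7, 0, 0, 0],
    [1, 0, 0, -1, 0],
    [1, 0, 0, -3, 0],
    [1, 0, 0, -4, 0],
    [1, 2, -4, -4, 0],
    [1, 2, -4, 0, 0]
  ]
}}

```text
time_s: 6.28
tcp_pos: [0.3884, 0.2688, 0.1629]
eef_rot: [179.7, 0.2, -179.9]
contact_force: [-0.4, -0.7, 0.0]
gripper_width: 0.0101
```

```bash
python3 - <<'E'
from h import *
snap("top","t4",(100,60,300,230),4); snap("scene","s4",(130,150,330,345),3.5); print(r.get_state()['tcp_pos'],r.get_state()['contact_force'])
E
```

```text
[0.38576395 0.26502687 0.16080982] [-0.09094418  0.97864216  0.10439475]
```

View pics/t4.png

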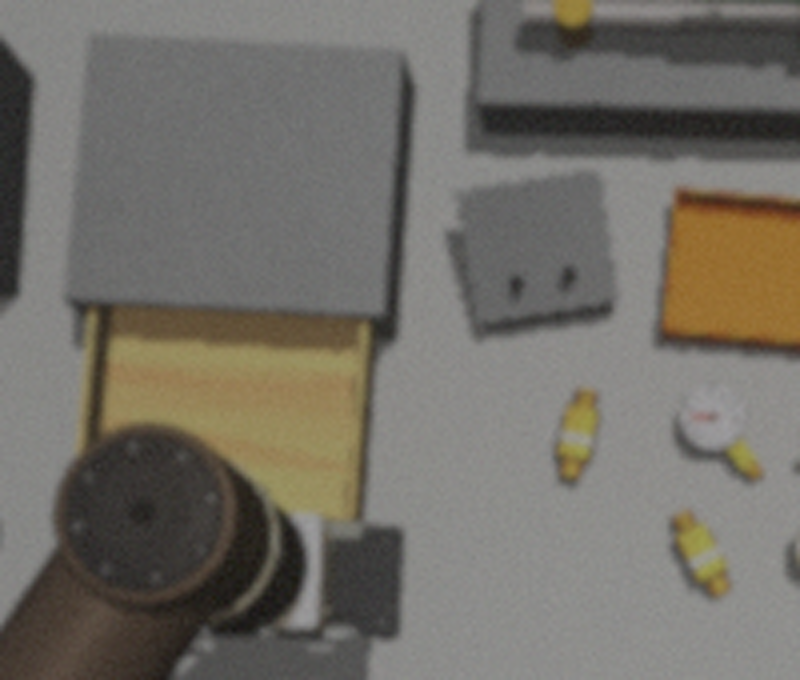

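View pics/s4.png

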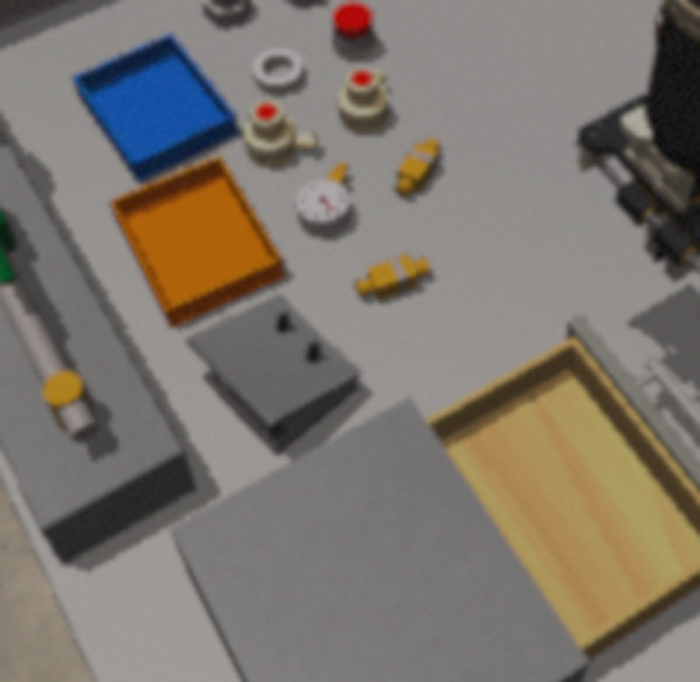

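Emit:
{"method": "servo_tool", "body": {
  "steps": [
    [6, -3.2, -4.1, 0, 0],
    [6, -3.2, -4.1, 0, 0],
    [6, -3.1, -4.1, 0, 0],
    [6, -3.1, -4.1, 0, 0],
    [6, -3, -4.1, 0, 0],
    [6, 0, 0, 2, 10.5],
    [6, 0, 0, 2, 0],
    [6, 0, 0, 0, 0]
  ]
}}

```text
time_s: 7.38
tcp_pos: [0.5433, 0.0629, 0.1185]
eef_rot: [-179.9, -0.2, 169.5]
contact_force: [0.1, -0.0, -0.1]
gripper_width: 0.0601
```

```bash
python3 - <<'E'
from h import *
snap("top","t5",(200,95,400,230),4); snap("scene","s5",(140,120,280,250),5); print(r.get_state()['tcp_pos'],r.get_state()['eef_rot'])
E
```

```text
[0.54453053 0.06357311 0.12024912] [-1.79993874e+02  8.89973971e-03  1.69590937e+02]
```

View pics/s5.png

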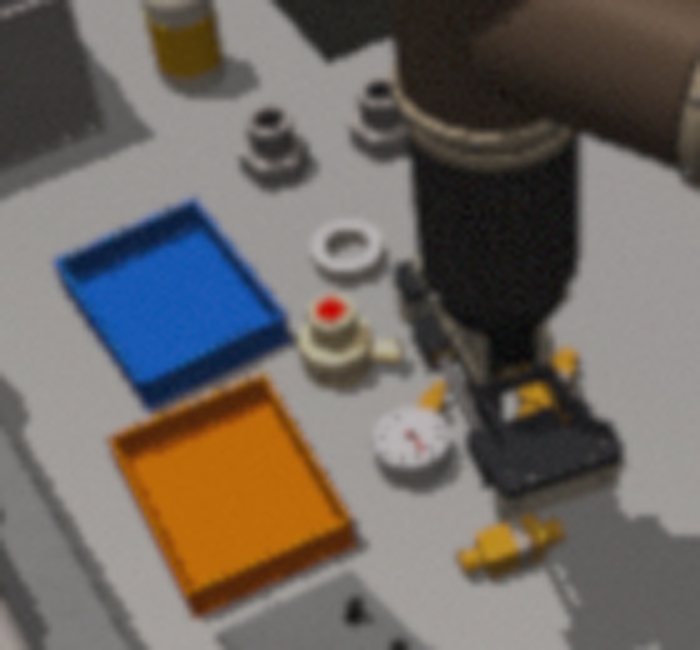

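Emit:
{"method": "servo_tool", "body": {
  "steps": [
    [6, 0.2, -0.35, 3, 0],
    [6, 0, 0, 3, 0],
    [6, 0, 0, 2.5, 0],
    [6, 0, 0, 2, 0],
    [6, 0, 0, 0.6, 0],
    [6, 0, 0, 0, 0]
  ]
}}

```text
time_s: 8.22
tcp_pos: [0.5422, 0.0605, 0.0093]
eef_rot: [180.0, 0.0, 169.6]
contact_force: [0.4, -0.3, -0.4]
gripper_width: 0.0601
```

Emit:
{"method": "servo_tool", "body": {
  "steps": [
    [6, 0, 0, 0.4, 0],
    [1.5, 0, 0, 0, 0],
    [1.5, 0, 0, 0, 0],
    [1.5, 0, 0, 0, 0],
    [1.5, 0, 0, 0, 0],
    [1.5, 0, 0, 0, 0]
  ],
  "squeeze": 25
}}

```text
time_s: 8.98
tcp_pos: [0.5417, 0.0601, 0.0047]
eef_rot: [-180.0, -0.0, 169.5]
contact_force: [-0.8, -0.8, 1.6]
gripper_width: 0.0278
```

Emit:
{"method": "servo_tool", "body": {
  "steps": [
    [1.5, 0, 0, -1.5, 0],
    [1.5, 0, 0, -5, 0],
    [1.5, 0, 0, -5, -9],
    [1.5, 0.1, 5.5, 0, 0],
    [1.5, 0.1, 5.5, 0, 0],
    [1.5, 0.1, 5.5, 0, 0],
    [1.5, 0.1, 5.5, 0, 0],
    [1.5, 0.1, 5.5, 0, 0]
  ]
}}

```text
time_s: 9.98
tcp_pos: [0.5433, 0.3369, 0.1205]
eef_rot: [180.0, 0.0, 178.5]
contact_force: [2.7, 0.1, -2.4]
gripper_width: 0.0281
```

Emit:
{"method": "servo_tool", "body": {
  "steps": [
    [1.5, 0, 5.5, 0, 0],
    [1.5, 0, 0.5, 1, 0],
    [1.5, 0, 0, 2, 0],
    [1.5, 0, 0, 0, 0]
  ]
}}

```text
time_s: 10.48
tcp_pos: [0.544, 0.3937, 0.0881]
eef_rot: [-179.8, -0.2, 178.5]
contact_force: [-0.1, 0.3, -2.3]
gripper_width: 0.0278
```

```bash
python3 - <<'E'
from h import *
snap("top","t6",(100,60,300,230),4); snap("scene","s6",(180,200,330,360),4); print(r.get_state()['tcp_pos'],r.get_state()['gripper_width'])
E
```

```text
[0.54536651 0.39464699 0.09027283] 0.028154754295073997
```

View pics/t6.png

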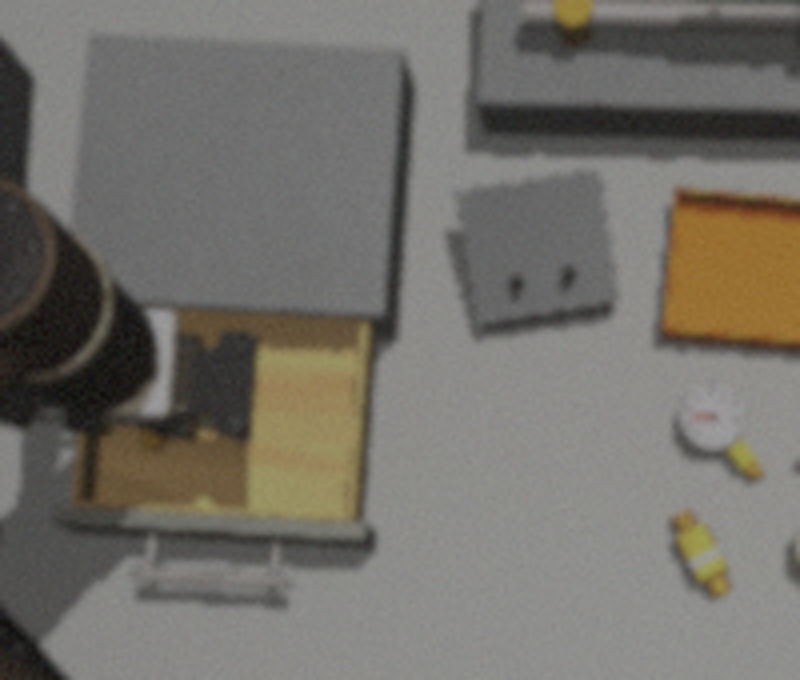

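View pics/s6.png

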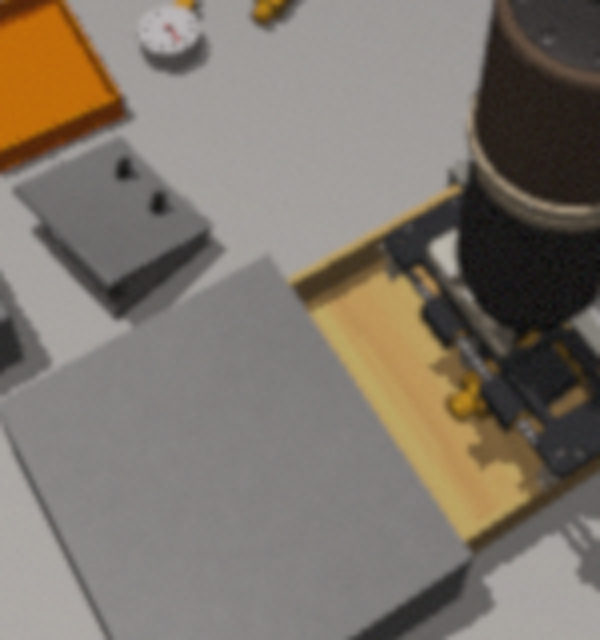

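Emit:
{"method": "servo_tool", "body": {
  "steps": [
    [1.5, 0.7, 0, 2, 0],
    [1.5, 0, 0, 2, 0],
    [1.5, 0, 0, 1.5, 0],
    [1.5, 0, 0, 0.4, 0],
    [1.5, 0, 0, 0.3, 0],
    [1.5, 0, 0, 0, 0]
  ]
}}

```text
time_s: 11.32
tcp_pos: [0.5385, 0.3955, 0.0281]
eef_rot: [180.0, 0.0, 178.5]
contact_force: [-0.3, -0.7, -1.8]
gripper_width: 0.0278
```

Emit:
{"method": "servo_tool", "body": {
  "steps": [
    [1.5, 0, 0, 0.1, 0],
    [4.6, 0, 0, 0, 0],
    [4.6, 0, 0, 0, 0],
    [4.6, 0, 0, 0, 0],
    [4.6, 0, 0, -4, 0],
    [4.6, 0, -2, -4, 0],
    [4.6, 0, -5.5, -1, 0],
    [4.6, 0, -5.5, 0, 0]
  ]
}}

```text
time_s: 12.32
tcp_pos: [0.5353, 0.2648, 0.1181]
eef_rot: [179.9, 0.1, 178.6]
contact_force: [0.7, 0.1, 0.5]
gripper_width: 0.0461
```

```bash
python3 - <<'E'
from h import *
snap("top","t7",(100,60,300,230),4); snap("scene","s7",(180,160,330,310),4); print(r.get_state()['tcp_pos'],r.get_state()['gripper_width'])
E
```

```text
[0.53396894 0.26109299 0.11733302] 0.04634701947521495
```

View pics/t7.png

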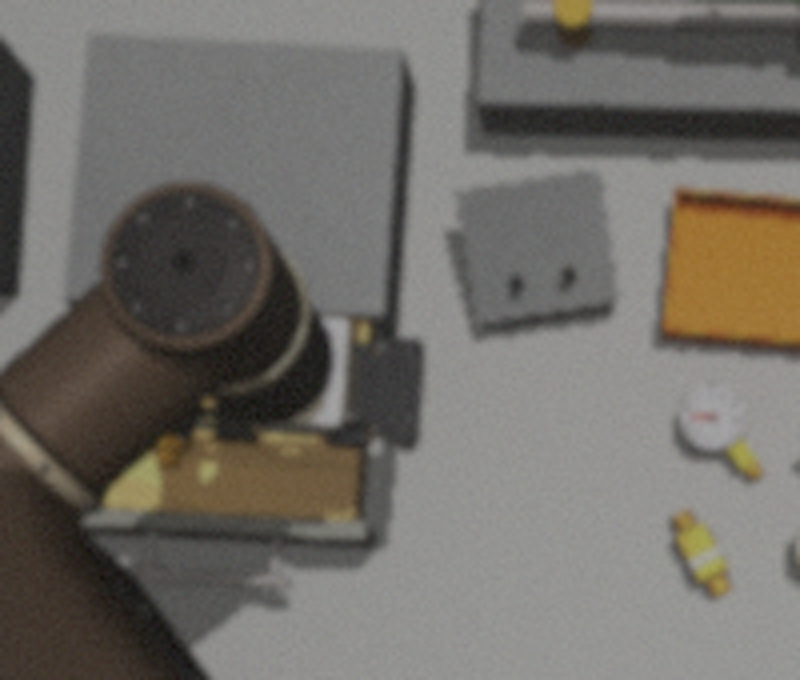

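View pics/s7.png

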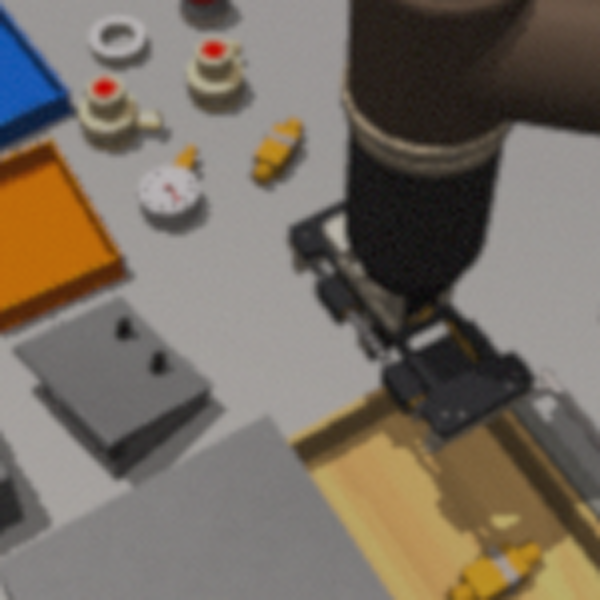

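Emit:
{"method": "servo_tool", "body": {
  "steps": [
    [5, 1.35, -5.15, 0, 0],
    [5, 1.35, -5.15, 0, 0],
    [5, 1.35, -5.15, 0, 0],
    [5, 1.35, -5.15, 0, 0],
    [5, 1.35, -5.15, 0, 0],
    [5, 1.35, -5.15, 0, 0],
    [5, 0, 0, 0, -10.5],
    [5, 0, 0, 0, -10.5]
  ]
}}

```text
time_s: 13.42
tcp_pos: [0.4462, -0.0422, 0.1171]
eef_rot: [-180.0, 0.1, -160.2]
contact_force: [-0.2, -0.5, 0.5]
gripper_width: 0.0498
```

Emit:
{"method": "servo_tool", "body": {
  "steps": [
    [5, 0, 0, 2, -10.5],
    [5, 0, 0, 2, 0],
    [5, 0, 0, 0, 0]
  ]
}}

```text
time_s: 13.8
tcp_pos: [0.4452, -0.0417, 0.0758]
eef_rot: [180.0, -0.1, -150.0]
contact_force: [0.6, 0.5, 0.4]
gripper_width: 0.0501
```

```bash
python3 - <<'E'
from h import *
snap("top","t8",(200,95,400,230),4); snap("scene","s8",(180,130,310,250),5); print(r.get_state()['tcp_pos'],r.get_state()['eef_rot'])
E
```

```text
[ 0.44644234 -0.04137625  0.07715095] [-1.79983693e+02  7.79186902e-03 -1.49953501e+02]
```

View pics/s8.png

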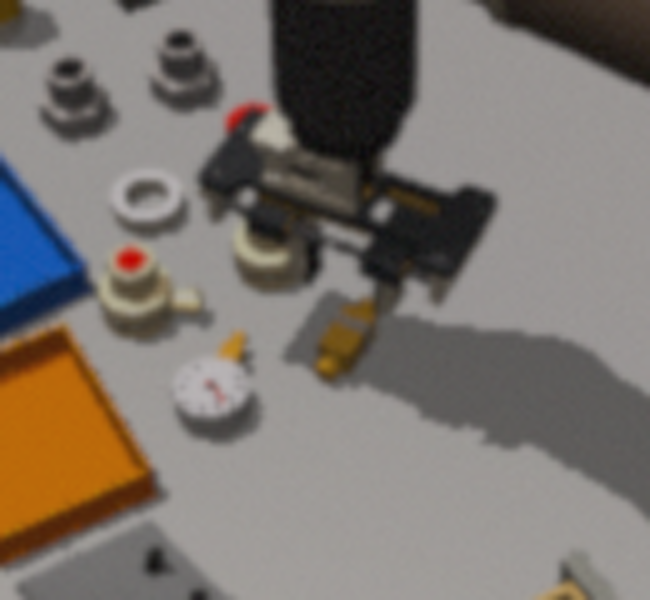

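View pics/t8.png

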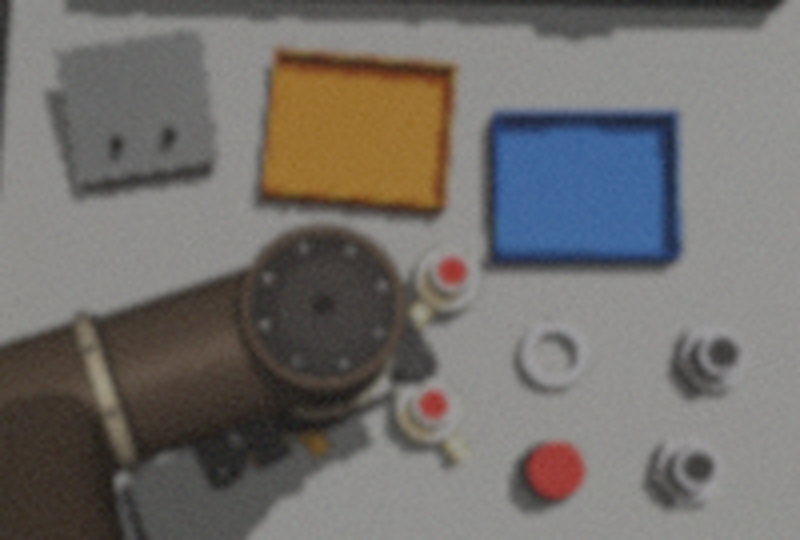

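Emit:
{"method": "servo_tool", "body": {
  "steps": [
    [5, 0.35, -0.2, 2, 0],
    [5, 0, 0, 2.5, 0],
    [5, 0, 0, 2, 0],
    [5, 0, 0, 0.6, 0],
    [5, 0, 0, 0, 0]
  ]
}}

```text
time_s: 14.52
tcp_pos: [0.4445, -0.0448, 0.0061]
eef_rot: [-180.0, 0.0, -149.9]
contact_force: [0.1, -0.3, -0.4]
gripper_width: 0.0499
```

```bash
python3 - <<'E'
from h import *
snap("scene","s9",(180,130,310,250),5); print(r.get_state()['tcp_pos'],r.get_state()['contact_force'])
E
```

```text
[ 0.4447042  -0.04475013  0.00638789] [0.21613224 0.34045996 0.77603455]
```

View pics/s9.png

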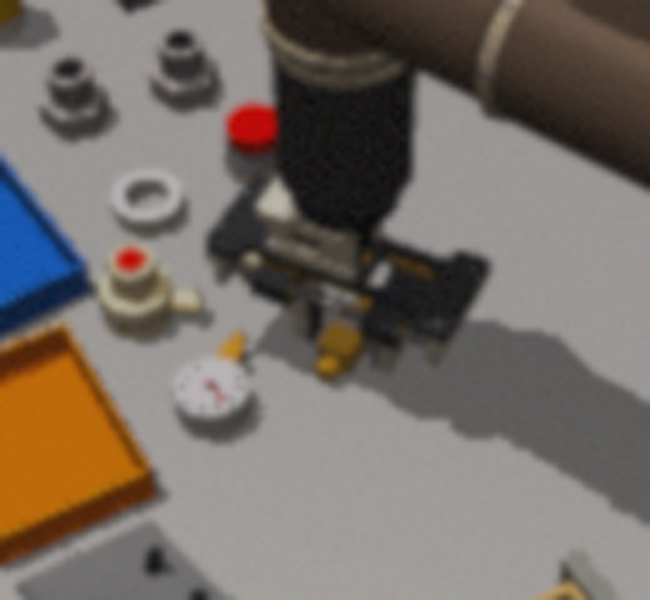

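Emit:
{"method": "servo_tool", "body": {
  "steps": [
    [1.5, 0, 0, 0.1, 0],
    [1.5, 0, 0, 0, 0],
    [1.5, 0, 0, 0, 0],
    [1.5, 0, 0, 0, 0],
    [1.5, 0, 0, 0, 0],
    [1.5, 0, 0, -2, 0],
    [1.5, 0, 0, -5, 0],
    [1.5, 0, 0, -4.5, 0]
  ]
}}

```text
time_s: 15.58
tcp_pos: [0.4434, -0.0451, 0.1207]
eef_rot: [180.0, -0.1, -150.0]
contact_force: [1.2, 1.2, -3.4]
gripper_width: 0.0277
```

Emit:
{"method": "servo_tool", "body": {
  "steps": [
    [1.5, 0, 0, 0, 10.5],
    [1.5, 0, 0, 0, 10.5],
    [1.5, 0, 0, 0, 10.5],
    [1.5, -1.4, 5.7, 0, 0],
    [1.5, -1.4, 5.7, 0, 0],
    [1.5, -1.4, 5.7, 0, 0],
    [1.5, -1.4, 5.7, 0, 0],
    [1.5, -1.4, 5.7, 0, 0]
  ]
}}

```text
time_s: 16.58
tcp_pos: [0.521, 0.2399, 0.1191]
eef_rot: [-180.0, -0.1, 178.5]
contact_force: [2.0, 0.3, -1.5]
gripper_width: 0.0281
```

Emit:
{"method": "servo_tool", "body": {
  "steps": [
    [1.5, -1.4, 5.7, 0, 0],
    [1.5, 0, 0, 2, 0],
    [1.5, 0, 0, 1, 0],
    [1.5, 0, 0, 0, 0]
  ]
}}

```text
time_s: 17.08
tcp_pos: [0.5359, 0.2936, 0.0885]
eef_rot: [-179.9, -0.1, 178.5]
contact_force: [-0.4, 0.5, -1.3]
gripper_width: 0.0278
```

```bash
python3 - <<'E'
from h import *
snap("top","t10",(100,60,300,230),4); snap("scene","s10",(180,200,330,350),4); print(r.get_state()['tcp_pos'],r.get_state()['eef_rot'])
E
```

```text
[0.53690223 0.29419543 0.0900996 ] [1.79998754e+02 1.57933609e-02 1.78509293e+02]
```

View pics/t10.png

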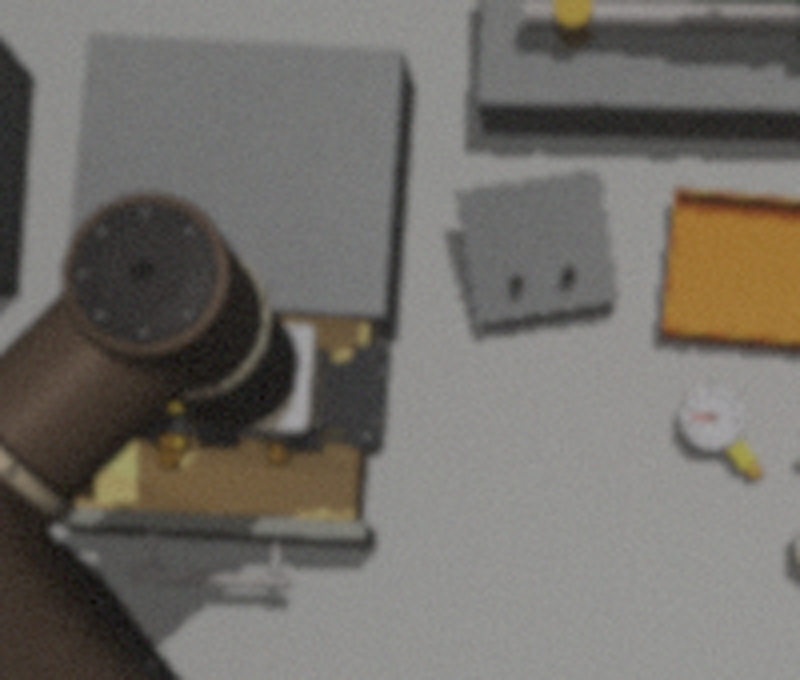

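View pics/s10.png

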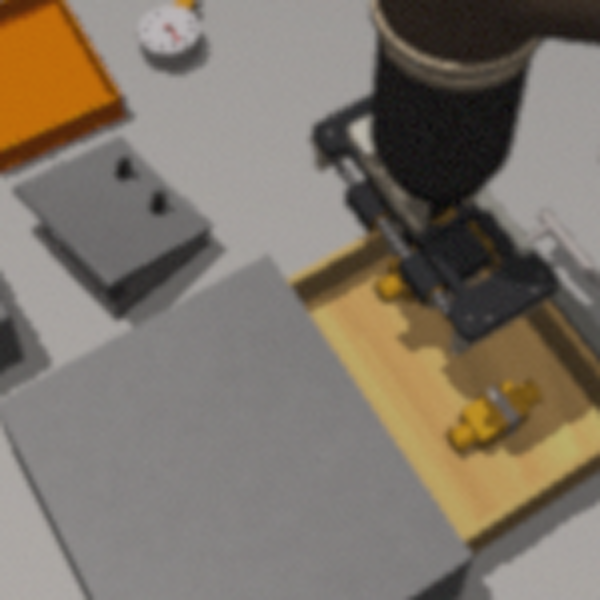

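Emit:
{"method": "servo_tool", "body": {
  "steps": [
    [1.5, 0, 0, 2, 0],
    [1.5, 0, 0, 2, 0],
    [1.5, 0, 0, 1.5, 0],
    [1.5, 0, 0, 0.5, 0],
    [1.5, 0, 0, 0.2, 0],
    [1.5, 0, 0, 0, 0]
  ]
}}

```text
time_s: 17.92
tcp_pos: [0.5371, 0.2951, 0.0282]
eef_rot: [180.0, 0.0, 178.5]
contact_force: [-0.2, -0.9, -2.4]
gripper_width: 0.028
```

Emit:
{"method": "servo_tool", "body": {
  "steps": [
    [1.5, 0, 0, 0.1, 0],
    [4.6, 0, 0, 0, 0],
    [4.6, 0, 0, 0, 0],
    [4.6, 0, 0, 0, 0],
    [4.6, 0, 0, -4, 0],
    [4.6, 0, 0, -5, 0],
    [1, 2, -5.5, -1, 0],
    [1, 4, -4, 0, 0]
  ]
}}

```text
time_s: 18.92
tcp_pos: [0.4747, 0.2006, 0.1276]
eef_rot: [179.9, 0.1, 178.5]
contact_force: [0.3, 0.8, 0.8]
gripper_width: 0.0313
```

Emit:
{"method": "servo_tool", "body": {
  "steps": [
    [1, 4.5, -4, 0, 0],
    [1, 4.5, 0, 0, 0],
    [1, 0, 0, 0, 0]
  ]
}}

```text
time_s: 19.3
tcp_pos: [0.3813, 0.1628, 0.1272]
eef_rot: [179.9, 0.0, 178.6]
contact_force: [0.5, -0.5, 0.4]
gripper_width: 0.0104
```

```bash
python3 - <<'E'
from h import *
snap("top","t11",(100,60,300,230),4); snap("scene","s11",(180,130,330,350),2.7); print(r.get_state()['tcp_pos'],r.get_state()['eef_rot'])
E
```

```text
[0.38372859 0.16427581 0.12739886] [1.79916444e+02 8.79938656e-02 1.78618384e+02]
```

View pics/t11.png

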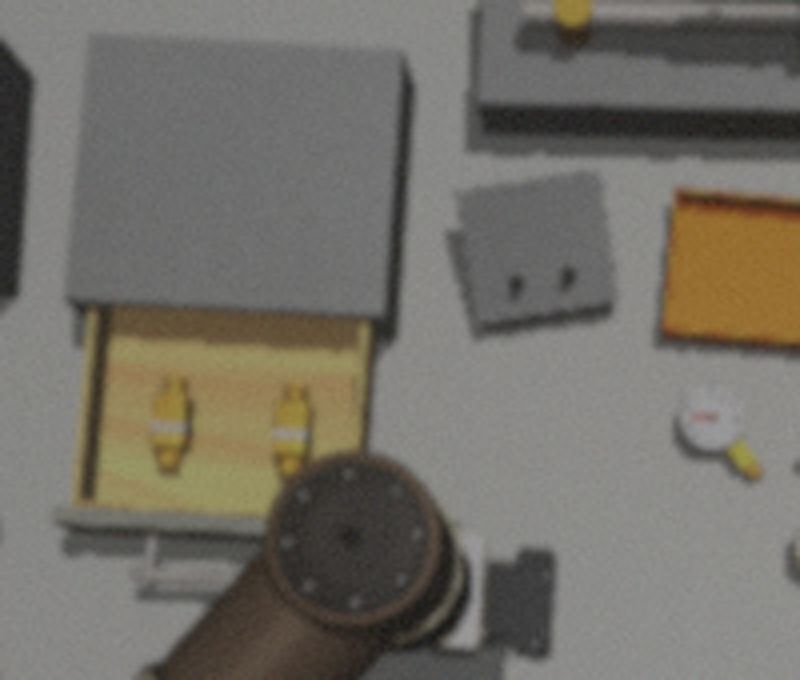

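View pics/s11.png

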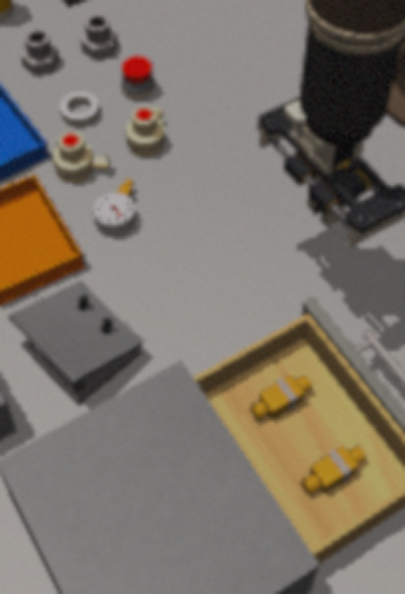

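```bash
python3 - <<'E'
import cv2
a=cv2.imread("pics/t11_full.png");b=cv2.imread("pics/s11_full.png")
cv2.imwrite("pics/full11.png",cv2.resize(cv2.vconcat([a[:,:],b]),(640,960))[:600]); cv2.imwrite("pics/s11f.png",cv2.resize(b,(800,600)))
cv2.imwrite("pics/t11f.png",cv2.resize(a,(800,600)))
E
```

```text
(no output)
```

View pics/s11f.png

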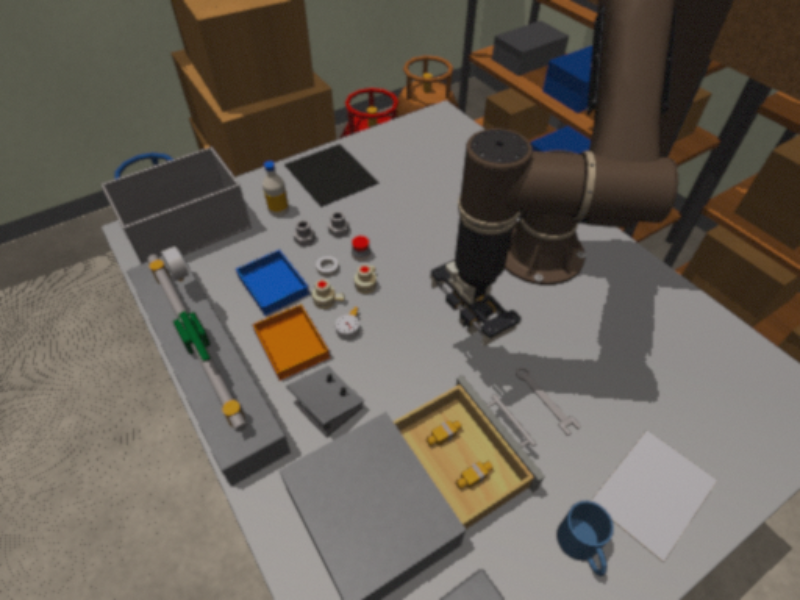

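View pics/t11f.png

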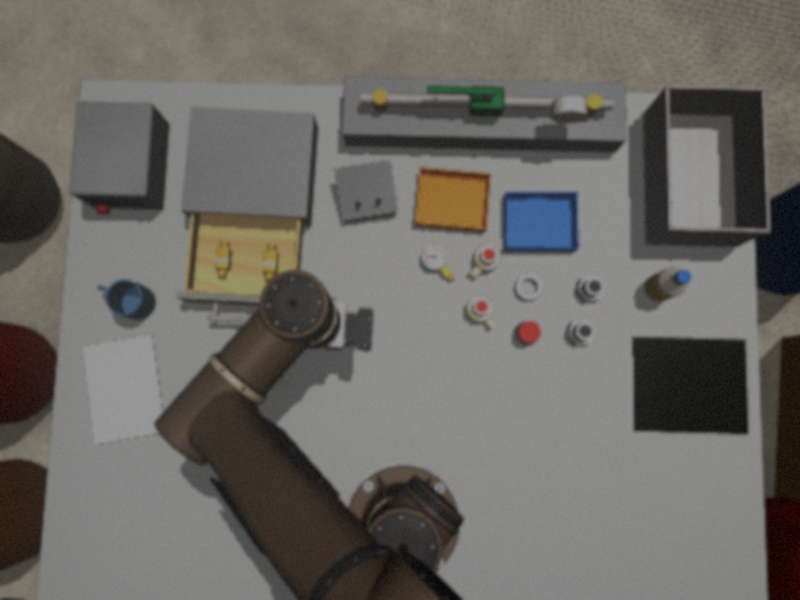

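Emit:
{"method": "servo_tool", "body": {
  "steps": [
    [1, 0.2, 6, 0, 0],
    [1, 0.2, 6, 0, 0],
    [1, 0.2, 6, 0, 0],
    [1, 0, 0, 3, 0],
    [1, 0, 0, 3, 0],
    [1, 0, 0, 2.4, 0],
    [1, 0, 0, 0, 0]
  ]
}}

```text
time_s: 20.27
tcp_pos: [0.382, 0.343, 0.0406]
eef_rot: [-179.8, -0.1, 178.5]
contact_force: [1.1, 0.1, 0.2]
gripper_width: 0.0096
```

Emit:
{"method": "servo_tool", "body": {
  "steps": [
    [1, -0.6, 0, 0, 0],
    [1, -1, 0, 0, 0],
    [1, -1.5, 0, 0, 0],
    [1, -2, 0, 0, 0],
    [1, -2, 0, 0, 0],
    [1, -2, 0, 0, 0],
    [1, -2, 0, 0, 0],
    [1, -1.5, 0, 0, 0]
  ]
}}

```text
time_s: 21.28
tcp_pos: [0.5093, 0.3403, 0.0424]
eef_rot: [-180.0, -0.0, 178.5]
contact_force: [-2.2, 0.2, 1.1]
gripper_width: 0.0098
```

Emit:
{"method": "servo_tool", "body": {
  "steps": [
    [1, -1.5, 0, 0, 0],
    [1, -1.2, 0, 0, 0],
    [1, -0.8, 0, 0, 0],
    [1, -0.6, 0, 0, 0],
    [1, -0.4, 0, 0, 0],
    [1, -0.2, 0, 0, 0]
  ]
}}

```text
time_s: 22.02
tcp_pos: [0.5549, 0.3393, 0.0426]
eef_rot: [-180.0, -0.0, 178.5]
contact_force: [-0.5, -0.1, -1.1]
gripper_width: 0.0101
```

Emit:
{"method": "servo_tool", "body": {
  "steps": [
    [1, -0.3, 0, 0, 0],
    [1, -0.3, 0, 0, 0],
    [1, -0.2, 0, 0, 0],
    [1, -0.2, 0, 0, 0]
  ]
}}

```text
time_s: 22.52
tcp_pos: [0.559, 0.339, 0.0425]
eef_rot: [-179.9, -0.5, 178.5]
contact_force: [-34.7, 6.2, 19.8]
gripper_width: 0.0098
```

Emit:
{"method": "servo_tool", "body": {
  "steps": [
    [1, 0.8, 0, 0, 0],
    [1, 2, 0, -2, 0],
    [1, 0, -4, -4, 0],
    [6, 0, -5.5, -3, 0],
    [6, 0, -5.8, 0, 0],
    [6, 0, -5.8, 0, 0],
    [6, 0, -5.8, 0, 0],
    [6, 0, -5.8, 0, 0]
  ]
}}

```text
time_s: 23.52
tcp_pos: [0.5289, 0.0113, 0.1332]
eef_rot: [180.0, 0.1, 178.6]
contact_force: [0.9, 0.6, -0.4]
gripper_width: 0.0543
```

```bash
python3 - <<'E'
from h import *
snap("top","t12",(100,60,300,230),4); snap("scene","s12",(180,180,330,350),3.5); print(r.get_state()['tcp_pos'],r.get_state()['eef_rot'])
from meas2 import *
for n,x0,y0,k,u,v,c in (("top",205,95,4,389,326,(.558,-.1657)),("top",205,95,4,441,460,(.4477,-.1512)),("scene",140,125,5,397,327,(.558,-.1657)),("scene",140,125,5,497,236,(.4477,-.1512))):
    p=ray(n,(x0+(u+.5)/k-.5,y0+(v+.5)/k-.5),.018)[:2]; d=p-np.array(c); print(p,np.hypot(*d),np.degrees(np.arctan2(d[1],d[0])))
E
```

```text
[0.52801223 0.00876169 0.13294275] [-1.79985273e+02  2.98649653e-02  1.78303536e+02]
[ 0.5186 -0.135 ] 0.04991930641188053 142.04141245910833
[ 0.4073 -0.1795] 0.04930416984074746 -145.03816040048724
[ 0.5216 -0.1359] 0.0470065799859273 140.71214347997818
[ 0.4076 -0.1749] 0.0465675405142869 -149.44125834802972
```

View pics/t12.png

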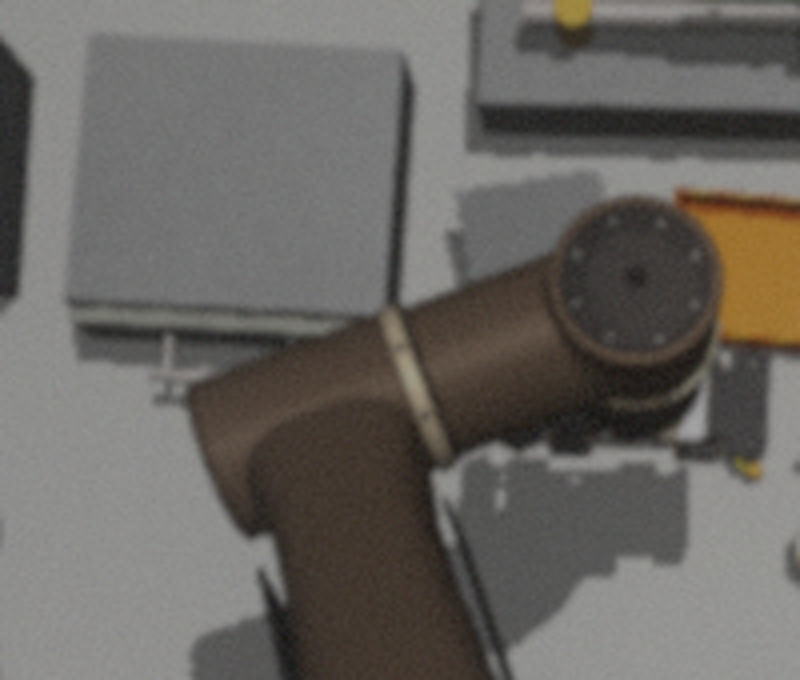

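View pics/s12.png

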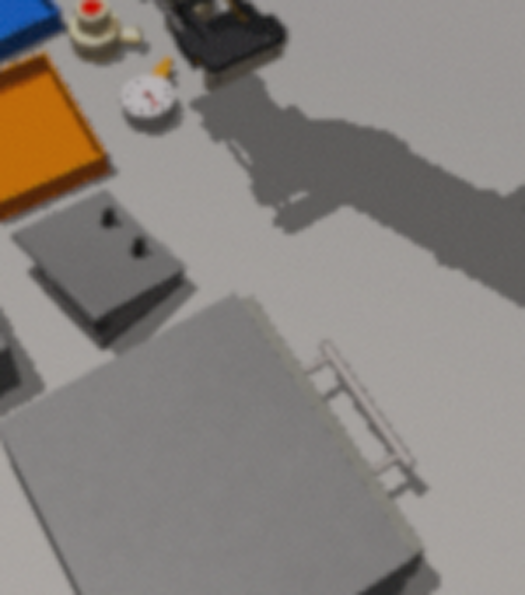

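Emit:
{"method": "servo_tool", "body": {
  "steps": [
    [6, -1.15, -5.8, 0, 0],
    [6, -1.15, -5.8, 0, 0],
    [6, -1.15, -5.8, 0, 0],
    [6, 0, 0, 0, 0],
    [6, 0, 0, 2, 0],
    [6, 0, 0, 1, 0],
    [6, 0, 0, 0, 0]
  ]
}}

```text
time_s: 24.5
tcp_pos: [0.5583, -0.1611, 0.102]
eef_rot: [-180.0, -0.1, 178.6]
contact_force: [0.2, -0.8, 0.5]
gripper_width: 0.0595
```

Emit:
{"method": "servo_tool", "body": {
  "steps": [
    [6, 0, -0.4, 2, 0],
    [6, 0, 0, 2, 0],
    [6, 0, 0, 1.6, 0],
    [6, 0, 0, 0.8, 0],
    [6, 0, 0, 0, 0]
  ]
}}

```text
time_s: 25.12
tcp_pos: [0.5584, -0.1656, 0.0383]
eef_rot: [-180.0, -0.0, 178.6]
contact_force: [0.3, -0.9, -0.1]
gripper_width: 0.06
```

```bash
python3 - <<'E'
from h import *
snap("scene","s13",(140,120,280,250),5); print(r.get_state()['tcp_pos'],r.get_state()['contact_force'])
E
```

```text
[ 0.55879391 -0.16569981  0.03880384] [ 0.04230191  0.66207326 -0.31773691]
```

View pics/s13.png

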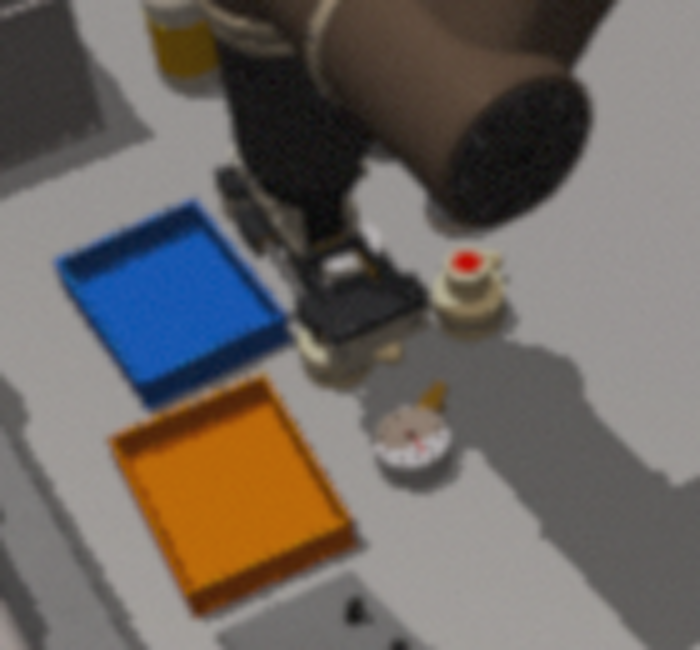

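Emit:
{"method": "servo_tool", "body": {
  "steps": [
    [2, 0, 0, 0.1, 0],
    [2, 0, 0, 0, 0],
    [2, 0, 0, 0, 0],
    [2, 0, 0, 0, 0],
    [2, 0, 0, 0, 0],
    [2, 0, 0, -2, 0],
    [2, 0, 0, -4, 0],
    [2, 0, 0, -3, 0]
  ],
  "squeeze": 25
}}

```text
time_s: 26.18
tcp_pos: [0.5583, -0.1658, 0.1284]
eef_rot: [180.0, -0.0, 178.5]
contact_force: [0.2, -0.1, -2.6]
gripper_width: 0.0355
```

Emit:
{"method": "servo_tool", "body": {
  "steps": [
    [2, -2.95, -4.95, 0, 0],
    [2, -2.95, -4.95, 0, 0],
    [2, -2.95, -4.95, 0, 0],
    [2, 0, 0, 0, -10],
    [2, 0, 0, 0, -10],
    [2, 0, 0, 0, -10],
    [2, 0, 0, 2, -8.5],
    [2, 0, 0, 0, 0]
  ]
}}

```text
time_s: 27.18
tcp_pos: [0.6414, -0.3159, 0.1049]
eef_rot: [179.8, -0.2, -143.1]
contact_force: [-0.2, -0.1, -2.7]
gripper_width: 0.0354
```

```bash
python3 - <<'E'
from h import *
snap("top","t14",(205,95,400,230),4);snap("scene","s14",(140,120,280,250),5); print(r.get_state()['tcp_pos'],r.get_state()['eef_rot'])
E
```

```text
[ 0.64288986 -0.31646649  0.10720153] [ 1.79948942e+02 -5.45172548e-02 -1.43151869e+02]
```

View pics/t14.png

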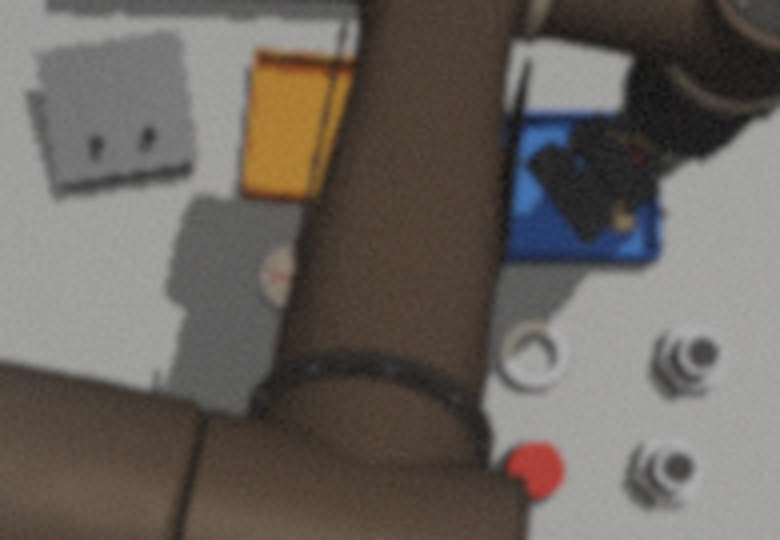

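View pics/s14.png

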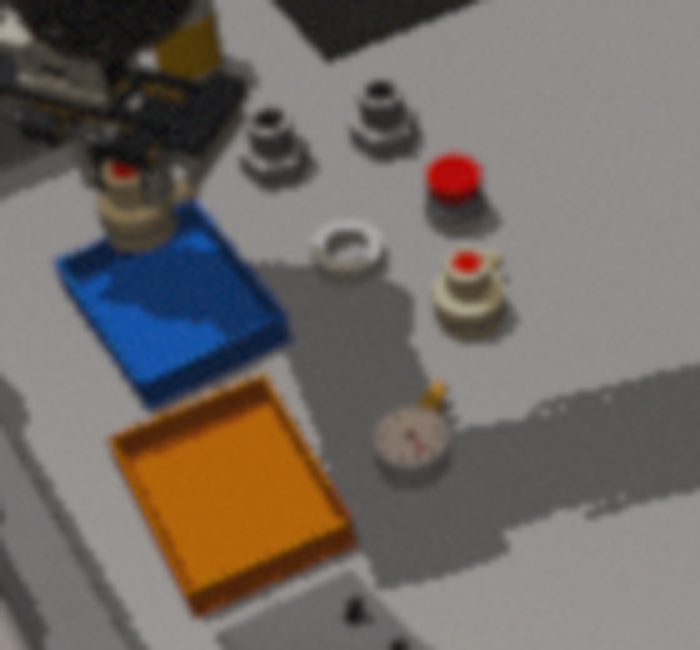

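Emit:
{"method": "servo_tool", "body": {
  "steps": [
    [2, 0, 0, 2.5, 0],
    [2, 0, 0, 2.5, 0],
    [2, 0, 0, 1, 0],
    [2, 0, 0, 0.2, 0],
    [2, 0, 0, 0.1, 0],
    [2, 0, 0, 0, 0]
  ]
}}

```text
time_s: 28.02
tcp_pos: [0.6438, -0.3167, 0.0456]
eef_rot: [-179.9, 0.0, -143.0]
contact_force: [-0.0, 0.4, -3.4]
gripper_width: 0.0352
```

Emit:
{"method": "servo_tool", "body": {
  "steps": [
    [2, 0, 0, 0.2, 0],
    [2, 0, 0, 0.1, 0],
    [2, 0, 0, 0, 0]
  ]
}}

```text
time_s: 28.4
tcp_pos: [0.6434, -0.3164, 0.0419]
eef_rot: [-180.0, 0.0, -142.9]
contact_force: [-0.2, 1.4, 0.7]
gripper_width: 0.0357
```

Emit:
{"method": "servo_tool", "body": {
  "steps": [
    [5.5, 0, 0, 0, 0],
    [5.5, 0, 0, 0, 0],
    [5.5, 0, 0, 0, 0],
    [5.5, 0, 0, -4, 0],
    [5.5, 0, 0, -4, 0],
    [5.5, 1.15, 5, 0, 0],
    [5.5, 1.15, 5, 0, 0],
    [5.5, 1.15, 5, 0, 0]
  ]
}}

```text
time_s: 29.4
tcp_pos: [0.5241, -0.2168, 0.1216]
eef_rot: [-180.0, 0.0, -143.0]
contact_force: [0.7, 0.9, 0.2]
gripper_width: 0.0548
```

Emit:
{"method": "servo_tool", "body": {
  "steps": [
    [6, 1.15, 5, 0, 0],
    [6, 1.15, 5, 0, 0],
    [6, 0, 0, 2, 0],
    [6, 0, 0, 0, 0]
  ]
}}

```text
time_s: 29.9
tcp_pos: [0.446, -0.1513, 0.1013]
eef_rot: [180.0, -0.0, -142.9]
contact_force: [0.4, -0.7, -0.8]
gripper_width: 0.06
```

```bash
python3 - <<'E'
from h import *
snap("top","t15",(205,95,400,230),4);snap("scene","s15",(140,120,280,250),5); print(r.get_state()['tcp_pos'],r.get_state()['eef_rot'])
E
```

```text
[ 0.44735545 -0.15172615  0.10205235] [-1.79976003e+02  8.26740154e-03 -1.42950341e+02]
```

View pics/t15.png

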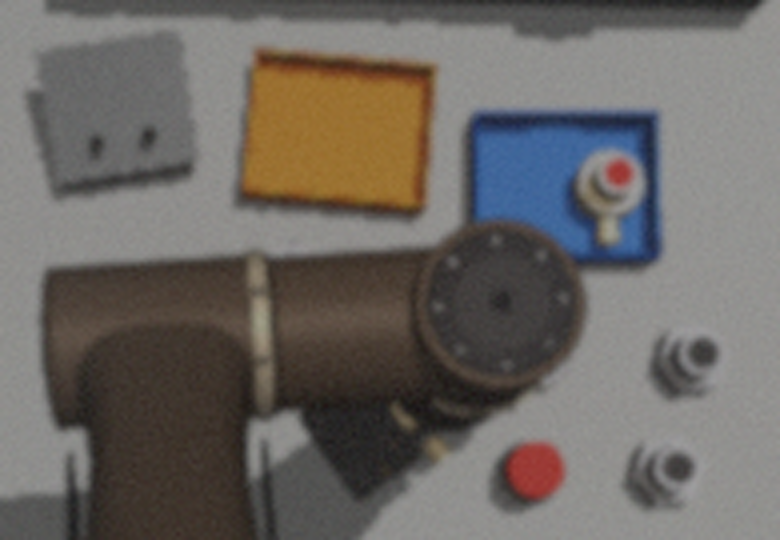

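View pics/s15.png

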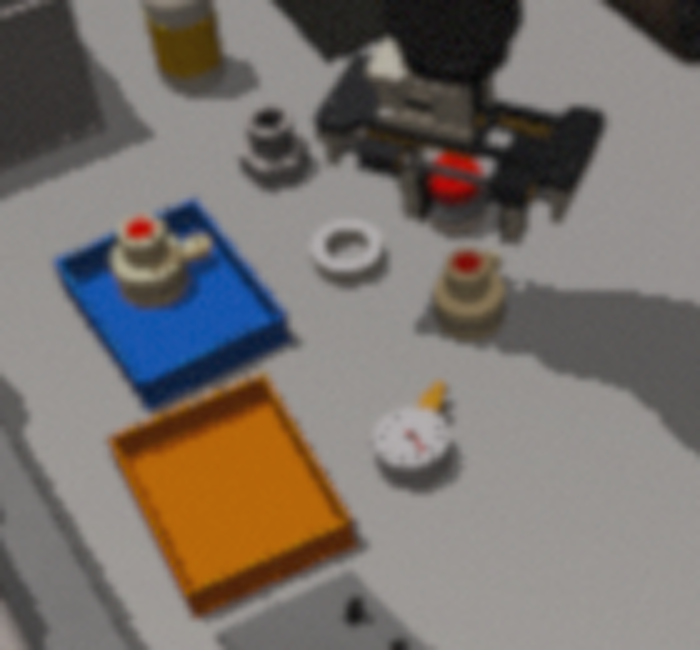

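Emit:
{"method": "servo_tool", "body": {
  "steps": [
    [6, 0, 0, 2.5, 0],
    [6, 0, 0, 2.5, 0],
    [6, 0, 0, 1.3, 0],
    [6, 0, 0, 0.1, 0],
    [2, 0, 0, 0, 0],
    [2, 0, 0, 0, 0],
    [2, 0, 0, 0, 0],
    [2, 0, 0, 0, 0]
  ]
}}

```text
time_s: 31.0
tcp_pos: [0.4472, -0.1516, 0.0381]
eef_rot: [-180.0, 0.1, -142.9]
contact_force: [-0.5, -0.4, 3.9]
gripper_width: 0.0359
```

Emit:
{"method": "servo_tool", "body": {
  "steps": [
    [2, 0, 0, 0, 0],
    [2, 0, 0, -2, 0],
    [2, 0, 0, -4, 0],
    [2, 0, 0, -3, 0],
    [2, 0, 0, 0, 10],
    [2, 0, 0, 0, 10],
    [2, 0, 0, 0, 10],
    [2, 0, 0, 0, 3]
  ]
}}

```text
time_s: 32.0
tcp_pos: [0.4459, -0.1514, 0.127]
eef_rot: [180.0, -0.1, -176.2]
contact_force: [-0.0, -0.4, -3.0]
gripper_width: 0.0355
```

Emit:
{"method": "servo_tool", "body": {
  "steps": [
    [2, -4.7, -2.55, 0, 0],
    [2, -4.7, -2.55, 0, 0],
    [2, -4.7, -2.55, 0, 0],
    [2, -4.7, -2.55, 0, 0],
    [2, 0, 0, 0, 0],
    [2, 0, 0, 2, 0],
    [2, 0, 0, 0, 0]
  ]
}}

```text
time_s: 32.88
tcp_pos: [0.6392, -0.2394, 0.1051]
eef_rot: [179.9, -0.3, -176.0]
contact_force: [-1.1, 0.1, -2.0]
gripper_width: 0.0355
```

```bash
python3 - <<'E'
from h import *
snap("scene","s16",(140,120,280,250),5); print(r.get_state()['tcp_pos'],r.get_state()['eef_rot'])
E
```

```text
[ 0.64009822 -0.23970484  0.10654805] [ 1.79959010e+02 -1.61132503e-01 -1.75960307e+02]
```

View pics/s16.png

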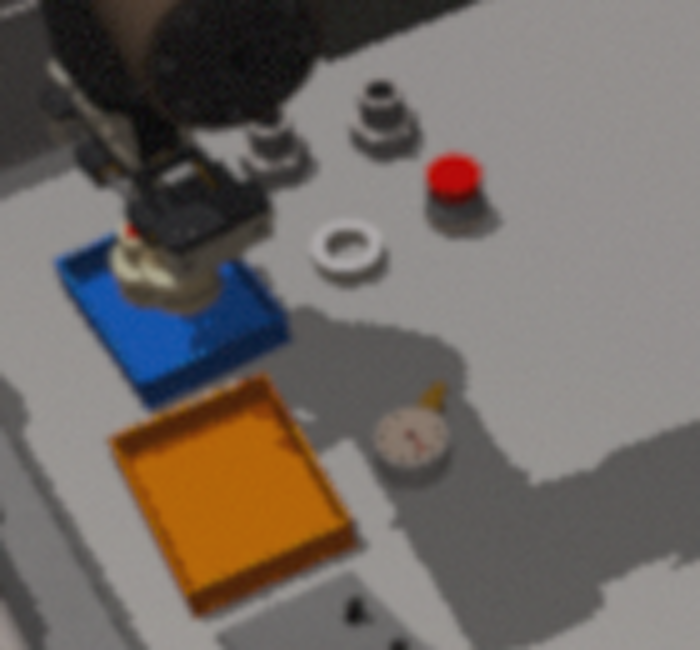

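Held regulator is over the near half of the tray with R0 beyond it; lower it.

Emit:
{"method": "servo_tool", "body": {
  "steps": [
    [2, -0.1, 0, 2.5, 0],
    [2, 0, 0, 2.4, 0],
    [2, 0, 0, 1, 0],
    [2, 0, 0, 0.3, 0],
    [2, 0, 0, 0.15, 0],
    [2, 0, 0, 0.1, 0],
    [2, 0, 0, 0, 0]
  ]
}}

```text
time_s: 33.8
tcp_pos: [0.6426, -0.24, 0.0436]
eef_rot: [-180.0, 0.0, -176.0]
contact_force: [-0.3, -0.3, -2.5]
gripper_width: 0.0356
```

Emit:
{"method": "servo_tool", "body": {
  "steps": [
    [2, 0, 0, 0.15, 0],
    [4.8, 0, 0, 0, 0],
    [4.8, 0, 0, 0, 0],
    [4.8, 0, 0, 0, 0],
    [4.8, 0, 0, -4, 0],
    [4.8, 0, 0, -4, 0],
    [4.8, 0, 0, -2, -10],
    [4.8, 0, 0, 0, -10.5]
  ]
}}

```text
time_s: 34.8
tcp_pos: [0.6437, -0.2402, 0.1443]
eef_rot: [-179.9, 0.2, -155.1]
contact_force: [-0.7, -0.2, -0.6]
gripper_width: 0.0478
```

Emit:
{"method": "servo_tool", "body": {
  "steps": [
    [6, 0, 0, 0, -10.5],
    [6, 0, 0, 0, -10.5],
    [6, 0, 0, 0, -10.5],
    [6, 0, 0, 0, -10.5],
    [6, 0, 0, 0, -10.5],
    [6, 0, 0, 0, -10.5],
    [6, 0, 0, 0, -2.5],
    [6, 0, 0, 0, 0]
  ]
}}

```text
time_s: 35.8
tcp_pos: [0.6424, -0.24, 0.1416]
eef_rot: [180.0, -0.0, -90.0]
contact_force: [-0.1, -0.3, 0.3]
gripper_width: 0.0596
```

```bash
python3 - <<'E'
from h import *
snap("top","t17",(205,95,400,230),4);snap("scene","s17",(140,90,280,230),4.5); print(r.get_state()['tcp_pos'],r.get_state()['eef_rot'])
E
```

```text
[ 0.64236971 -0.23998392  0.14152723] [ 1.79993945e+02  1.30636076e-03 -9.00263755e+01]
```

View pics/s17.png

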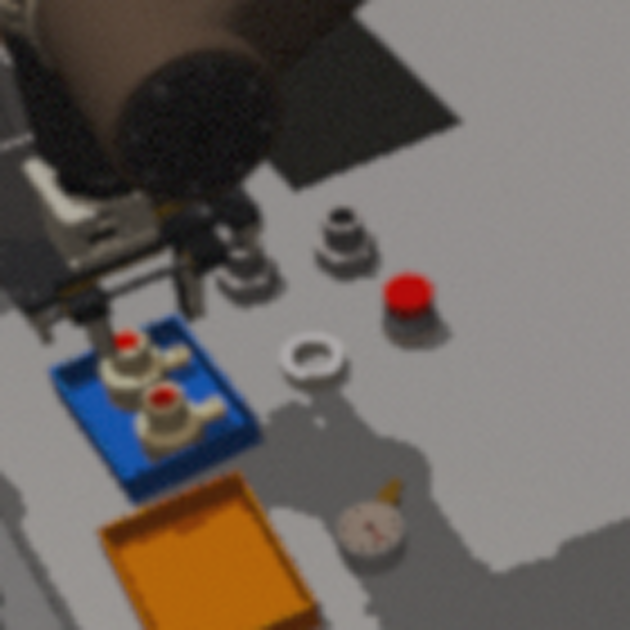

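```bash
python3 - <<'E'
from meas2 import *
# bottle from initial full pictures
f=800/512
for n,u,v,z in (("top",683,276,.16),("top",655,295,.0),("scene",277,212,.0),("scene",269,166,.16)):
    print(n,z,ray(n,(u/f,v/f),z)[:2])
E
```

```text
top 0.16 [ 0.5032 -0.5331]
top 0.0 [ 0.4881 -0.5316]
scene 0.0 [ 0.5123 -0.5282]
scene 0.16 [ 0.5091 -0.5227]
```

Emit:
{"method": "servo_tool", "body": {
  "steps": [
    [6, 3.65, 3.63, 0, 0],
    [6, 3.65, 3.63, 0, 0],
    [6, 3.65, 3.63, 0, 0],
    [6, 3.65, 3.63, 0, 0],
    [6, 0, 0, 2, 0],
    [6, 0, 0, 2, 0],
    [6, 0, 0, 0, 0]
  ]
}}

```text
time_s: 36.78
tcp_pos: [0.4962, -0.3858, 0.1002]
eef_rot: [179.8, 0.1, -90.0]
contact_force: [0.8, 0.1, 0.5]
gripper_width: 0.06
```

```bash
python3 - <<'E'
from h import *
snap("top","t18",(205,95,400,230),4);snap("scene","s18",(140,90,280,230),4.5); print(r.get_state()['tcp_pos'],r.get_state()['eef_rot'])
E
```

```text
[ 0.49764045 -0.3862613   0.10208609] [-1.79995669e+02 -2.26397843e-02 -8.99622494e+01]
```

View pics/s18.png

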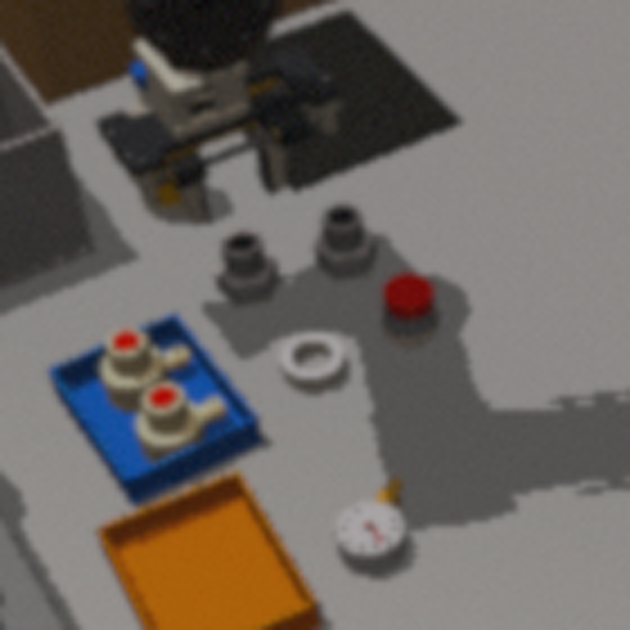

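View pics/t18.png

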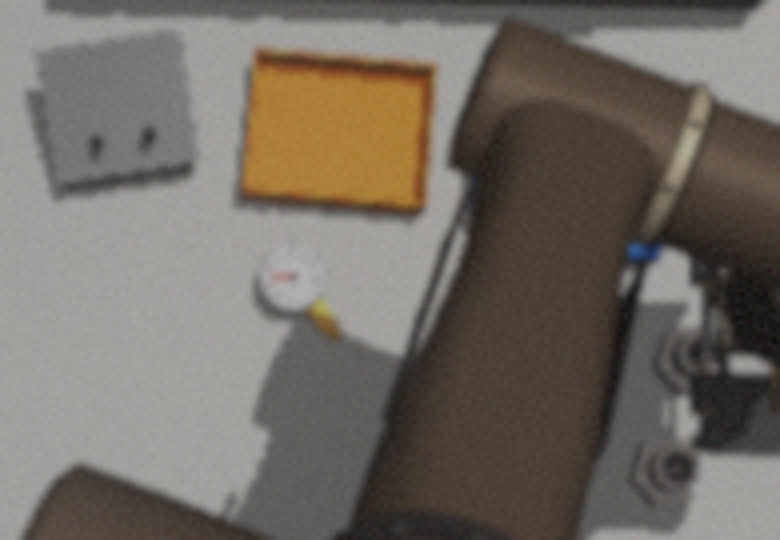

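Emit:
{"method": "servo_tool", "body": {
  "steps": [
    [6, 0, 0, 2.5, 0],
    [6, 0, 0, 2.5, 0],
    [6, 0, 0, 1.5, 0],
    [6, 0, 0, 0.6, 0],
    [6, 0, 0, 0, 0]
  ]
}}

```text
time_s: 37.5
tcp_pos: [0.4976, -0.3862, 0.0309]
eef_rot: [-180.0, -0.0, -89.9]
contact_force: [-0.1, -0.7, 1.1]
gripper_width: 0.0602
```

```bash
python3 - <<'E'
from h import *
snap("scene","s19",(140,90,280,230),4.5); print(r.get_state()['tcp_pos'],r.get_state()['contact_force'])
E
```

```text
[ 0.49783864 -0.38632165  0.03125532] [0.14483588 1.35248607 0.18266376]
```

View pics/s19.png

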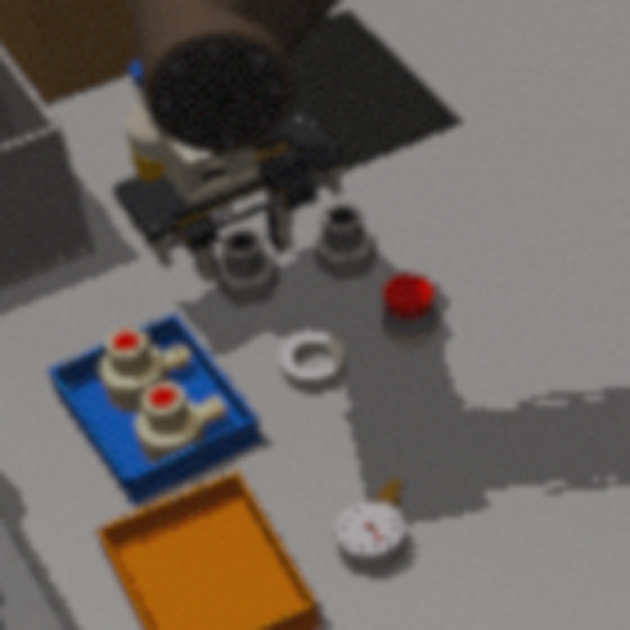

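Bushing C sits between the fingers; grip and lift.

Emit:
{"method": "servo_tool", "body": {
  "steps": [
    [2, 0, 0, 0, 0],
    [2, 0, 0, 0, 0],
    [2, 0, 0, 0, 0],
    [2, 0, 0, 0, 0],
    [2, 0, 0, -2, 0],
    [2, 0, 0, -4, 0],
    [2, 0, 0, -4, 0],
    [2, 0, 0, 0, 0]
  ],
  "squeeze": 35
}}

```text
time_s: 38.55
tcp_pos: [0.4988, -0.3868, 0.1336]
eef_rot: [-179.7, -0.1, -89.9]
contact_force: [1.0, 1.3, -4.5]
gripper_width: 0.0376
```

```bash
python3 - <<'E'
from h import *
f=800/512
for u,v,z in ((480,138,.06),(480,150,.0),(480,110,.1)): print(ray("top",(u/f,v/f),z))
for u,v,z in ((155,265,.06),(285,430,.06),(290,445,0)): print(ray("scene",(u/f,v/f),z))
E
```

```text
[ 0.80854892 -0.14522808  0.06      ]
[ 0.80266252 -0.15139032  0.        ]
[ 0.8548166  -0.14063942  0.1       ]
[ 0.87087516 -0.44585334  0.06      ]
[0.79927009 0.13120966 0.06      ]
[0.79981358 0.13442064 0.        ]
```

Emit:
{"method": "servo_tool", "body": {
  "steps": [
    [2, -4.8, -2.65, 0, 0],
    [2, -4.8, -2.65, 0, 0],
    [2, -4.8, -2.65, 0, 0],
    [2, -4.8, -2.65, 0, 0],
    [2, -4.8, -2.65, 0, 0],
    [2, -4.8, -2.65, 0, 0],
    [2, -4.7, -2.5, 0, 0],
    [2, 0, 0, 0, 0]
  ]
}}

```text
time_s: 39.55
tcp_pos: [0.6814, -0.0473, 0.1277]
eef_rot: [179.8, 0.0, -89.8]
contact_force: [-0.1, -0.8, -5.0]
gripper_width: 0.0371
```

Emit:
{"method": "servo_tool", "body": {
  "steps": [
    [2, 0.4, 0, 2, 0],
    [2, 0, 0, 3, 0],
    [2, 0, 0, 0, 0]
  ]
}}

```text
time_s: 39.92
tcp_pos: [0.6776, -0.0557, 0.0763]
eef_rot: [179.5, -0.0, -90.0]
contact_force: [0.3, -0.9, -2.9]
gripper_width: 0.0373
```

```bash
python3 - <<'E'
from h import *
snap("top","t20",(205,70,400,205),4);snap("scene","s20",(140,120,280,260),4.5); print(r.get_state()['tcp_pos'],r.get_state()['contact_force'])
E
```

```text
[ 0.68063578 -0.05548067  0.08011318] [ 0.38499007  0.51452863 -3.59139598]
```

View pics/s20.png

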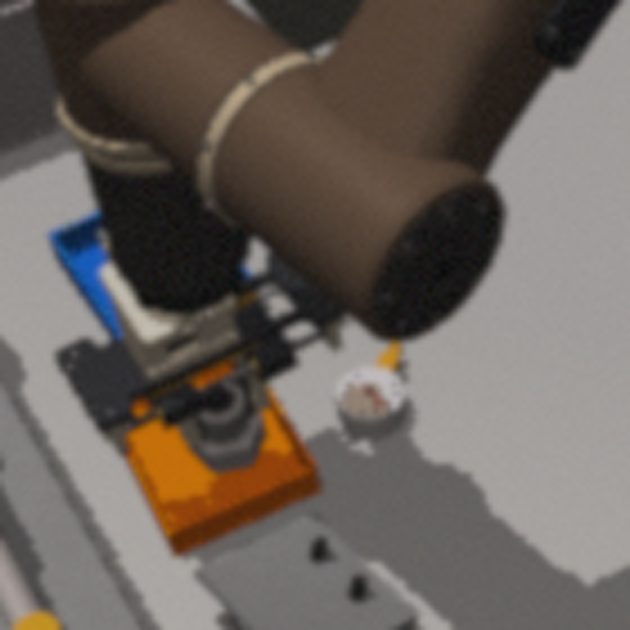

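View pics/t20.png

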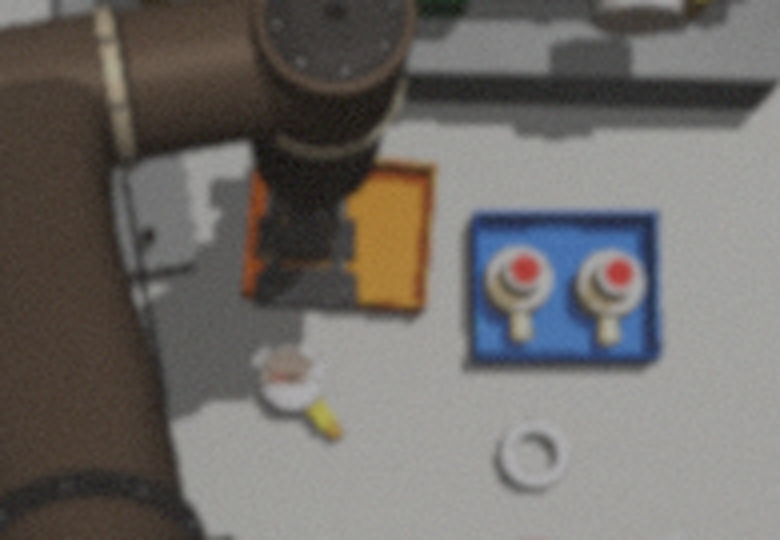

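Emit:
{"method": "servo_tool", "body": {
  "steps": [
    [2, -0.3, 0, 1.5, 0],
    [2, 0, 0, 1.5, 0],
    [2, 0, 0, 0.8, 0],
    [2, 0, 0, 0.3, 0],
    [2, 0, 0, 0.2, 0],
    [2, 0, 0, 0, 0]
  ]
}}

```text
time_s: 40.78
tcp_pos: [0.6812, -0.052, 0.0378]
eef_rot: [-180.0, 0.0, -90.0]
contact_force: [-0.4, -0.1, -4.0]
gripper_width: 0.0373
```

Emit:
{"method": "servo_tool", "body": {
  "steps": [
    [2, 0, 0, 0.15, 0],
    [2, 0, 0, 0.1, 0],
    [5.2, 0, 0, 0, 0],
    [5.2, 0, 0, 0, 0],
    [5.2, 0, 0, 0, 0],
    [5.2, 0, 0, -4, 0],
    [5.2, 0, 0, -4, 0],
    [5.2, 0, 0, -2, 0]
  ]
}}

```text
time_s: 41.78
tcp_pos: [0.6823, -0.0519, 0.1381]
eef_rot: [-179.8, 0.0, -89.9]
contact_force: [-0.3, 0.7, -0.3]
gripper_width: 0.0521
```

Emit:
{"method": "servo_tool", "body": {
  "steps": [
    [6, 3.93, 3.49, 0, 0],
    [6, 3.93, 3.49, 0, 0],
    [6, 3.93, 3.49, 0, 0],
    [6, 3.93, 3.49, 0, 0],
    [6, 3.93, 3.49, 0, 0],
    [6, 3.93, 3.49, 0, 0],
    [6, 3.93, 3.49, 0, 0],
    [6, 3.93, 3.49, 0, 0]
  ]
}}

```text
time_s: 42.78
tcp_pos: [0.4011, -0.3678, 0.1356]
eef_rot: [-179.9, -0.0, -89.9]
contact_force: [1.1, -0.5, 1.3]
gripper_width: 0.0603
```

Emit:
{"method": "servo_tool", "body": {
  "steps": [
    [6, 0, 0, 2, 0],
    [6, 0, 0, 2, 0],
    [6, 0, 0, 0, 0]
  ]
}}

```text
time_s: 43.15
tcp_pos: [0.4011, -0.3663, 0.0941]
eef_rot: [179.9, 0.1, -90.0]
contact_force: [-0.5, -0.1, 0.8]
gripper_width: 0.0597
```

```bash
python3 - <<'E'
from h import *
snap("top","t21",(205,70,400,230),4);snap("scene","s21",(140,90,280,260),3.5); print(r.get_state()['tcp_pos'],r.get_state()['contact_force'])
E
```

```text
[ 0.402492   -0.36675736  0.09571484] [-0.08878176 -0.13616963 -0.10907971]
```

View pics/s21.png

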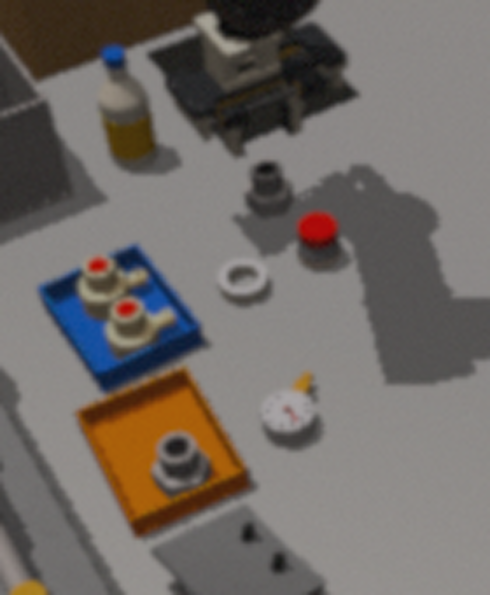

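View pics/t21.png

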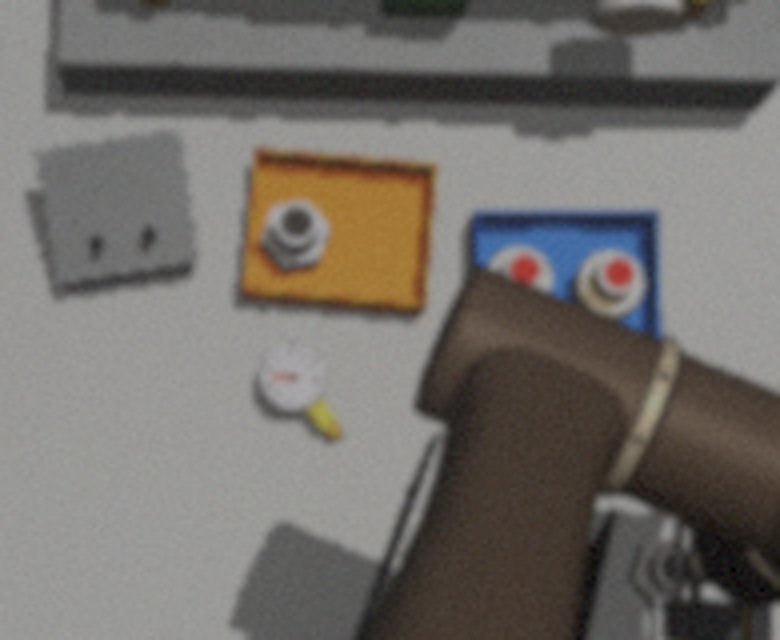

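Emit:
{"method": "servo_tool", "body": {
  "steps": [
    [6, 0, -0.05, 2.5, 0],
    [6, 0, 0, 2.2, 0],
    [6, 0, 0, 1.3, 0],
    [6, 0, 0, 0.4, 0],
    [2, 0, 0, 0, 0],
    [2, 0, 0, 0, 0],
    [2, 0, 0, 0, 0],
    [2, 0, 0, 0, 0]
  ]
}}

```text
time_s: 44.25
tcp_pos: [0.4033, -0.3668, 0.0317]
eef_rot: [-179.9, -0.0, -89.9]
contact_force: [0.6, 0.5, 3.8]
gripper_width: 0.0374
```

Emit:
{"method": "servo_tool", "body": {
  "steps": [
    [2, 0, 0, 0, 0],
    [2, 0, 0, -2, 0],
    [2, 0, 0, -4, 0],
    [2, 0, 0, -4, 0]
  ]
}}

```text
time_s: 44.75
tcp_pos: [0.4014, -0.3659, 0.131]
eef_rot: [179.8, 0.1, -90.0]
contact_force: [1.1, -0.7, -3.4]
gripper_width: 0.0369
```

Emit:
{"method": "servo_tool", "body": {
  "steps": [
    [2, -3.43, -3.95, 0, 0],
    [2, -3.43, -3.95, 0, 0],
    [2, -3.43, -3.95, 0, 0],
    [2, -3.43, -3.95, 0, 0],
    [2, -3.43, -3.95, 0, 0],
    [2, -3.43, -3.95, 0, 0],
    [2, -3.43, -3.95, 0, 0],
    [2, 0, 0, 2, 0]
  ]
}}

```text
time_s: 45.75
tcp_pos: [0.6818, -0.1234, 0.1106]
eef_rot: [-179.9, 0.0, -89.8]
contact_force: [-1.1, -0.9, -3.6]
gripper_width: 0.037
```

Emit:
{"method": "servo_tool", "body": {
  "steps": [
    [2, 0, 0, 2, 0],
    [2, 0, 0, 0, 0],
    [2, 0, 0, 0, 0]
  ]
}}

```text
time_s: 46.12
tcp_pos: [0.6789, -0.1265, 0.0912]
eef_rot: [180.0, -0.0, -90.0]
contact_force: [-0.1, -0.1, -3.7]
gripper_width: 0.0369
```

```bash
python3 - <<'E'
from h import *
snap("scene","s22",(140,90,280,260),3.5); print(r.get_state()['tcp_pos'],r.get_state()['contact_force'])
E
```

```text
[ 0.67927225 -0.1264607   0.09177706] [ 0.36339155  0.21555207 -2.75094814]
```

View pics/s22.png

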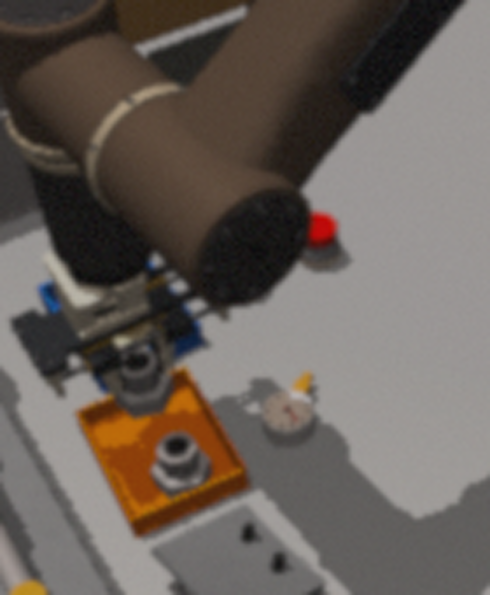

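Emit:
{"method": "servo_tool", "body": {
  "steps": [
    [2, 0, 0, 2.5, 0],
    [2, 0, 0, 1.5, 0],
    [2, 0, 0, 0.9, 0],
    [2, 0, 0, 0.3, 0],
    [2, 0, 0, 0.2, 0],
    [2, 0, 0, 0.1, 0],
    [2, 0, 0, 0, 0]
  ]
}}

```text
time_s: 47.05
tcp_pos: [0.6791, -0.1262, 0.0364]
eef_rot: [-180.0, 0.0, -90.0]
contact_force: [-0.8, 0.3, -3.0]
gripper_width: 0.0374
```

Emit:
{"method": "servo_tool", "body": {
  "steps": [
    [2, 0, 0, 0.15, 0],
    [5.2, 0, 0, 0, 0],
    [5.2, 0, 0, 0, 0],
    [5.2, 0, 0, 0, 0],
    [5.2, 0, 0, -4, 0],
    [5.2, 0, 0, -4, 0],
    [5.2, 0, 0, -2, 10],
    [5.2, 0, 0, 0, 10.5]
  ]
}}

```text
time_s: 48.05
tcp_pos: [0.6803, -0.1264, 0.1373]
eef_rot: [-179.8, 0.1, -110.8]
contact_force: [-0.1, -0.7, -0.2]
gripper_width: 0.052
```

Emit:
{"method": "servo_tool", "body": {
  "steps": [
    [7.5, 0, 0, 0, 10.5],
    [7.5, 0, 0, 0, 10.5],
    [7.5, 0, 0, 0, 10.5],
    [7.5, 0, 0, 0, 3.5],
    [7.5, 0, 0, 0, 0]
  ]
}}

```text
time_s: 48.68
tcp_pos: [0.679, -0.1263, 0.1345]
eef_rot: [-180.0, -0.0, -145.4]
contact_force: [-0.2, -0.6, -0.0]
gripper_width: 0.0751
```

```bash
python3 - <<'E'
from h import *
im=snap("top","t23",(205,80,330,180),6); im2=snap("scene","s23",(160,180,260,290),6); print(r.get_state()['tcp_pos'],r.get_state()['eef_rot'])
E
```

```text
[ 0.67898163 -0.12627845  0.13454124] [-1.79997046e+02  2.68229061e-04 -1.45369401e+02]
```

View pics/s23.png

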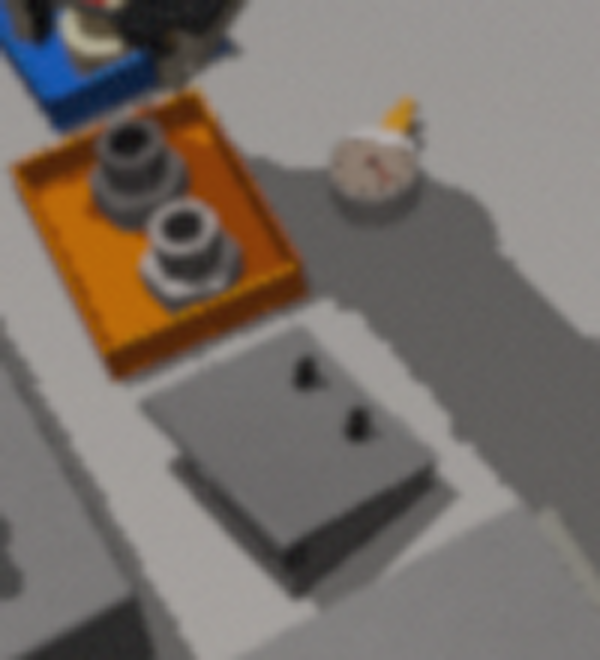

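View pics/t23.png

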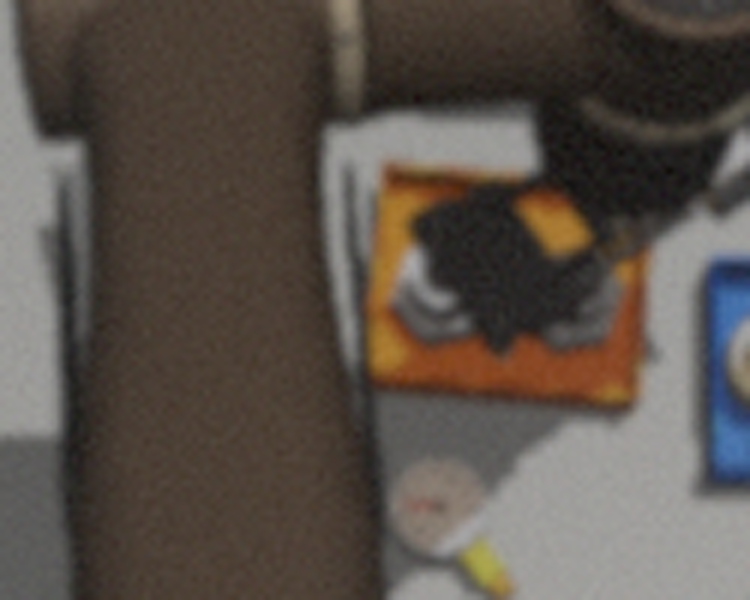

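```bash
python3 - <<'E'
from meas2 import *
import glob
def tri(ps):
    A=[];b=[]
    for n,px in ps:
        K,R,t=cam(n); d=R.T@np.linalg.inv(K)@np.array([px[0],px[1],1.]); d/=np.linalg.norm(d); o=-R.T@t
        P=np.eye(3)-np.outer(d,d); A.append(P); b.append(P@o)
    x=np.linalg.lstsq(np.vstack(A),np.hstack(b),rcond=None)[0]; return x
acc={}
for n,fs,b in (("top",["t21_full","top0","t11_full"],[210,110,255,146]),("scene",["s23_full","scene0","s11_full"],[195,232,232,262])):
    for f in fs:
        im=cv2.imread(f"pics/{f}.png")
        g=cv2.cvtColor(im,cv2.COLOR_BGR2GRAY)[b[1]:b[3],b[0]:b[2]].astype(float)
        base=np.median(g); th=base*0.55
        bl,l=blobs(g<th,3)
        for i,(c,st) in enumerate(bl):
            # weighted centroid
            m=cv2.dilate((l==l[int(round(c[1])),int(round(c[0]))]).astype(np.uint8),np.ones((3,3)))
            c2=c+np.array(b[:2])
            print(f,c2,st,base,ray(n,c2,.0535)[:2])
E
```

```text
t21_full [241.6667 128.6667] [31 18  2  2  3] 112.0 [0.667  0.0695]
t21_full [228.5 130.5] [18 20  2  2  4] 112.0 [0.6598 0.1129]
top0 [228.5 130.5] [18 20  2  2  4] 106.0 [0.6598 0.1129]
t11_full [228.6667 130.6667] [18 20  2  2  3] 102.0 [0.6592 0.1123]
s23_full [197.4375 232.75  ] [ 0  0  7  3 16] 108.0 [0.6881 0.0151]
s23_full [210.5    242.1429] [14  8  4  5 14] 108.0 [0.6693 0.0712]
s23_full [219.     250.3077] [23 16  3  5 13] 108.0 [0.6614 0.1131]
s23_full [228.8182 260.2727] [31 27  6  3 11] 108.0 [0.6534 0.1615]
scene0 [197.4375 232.75  ] [ 0  0  7  3 16] 98.0 [0.6881 0.0151]
scene0 [210.5    242.1429] [14  8  4  5 14] 98.0 [0.6693 0.0712]
scene0 [219.  250.5] [23 17  3  4 12] 98.0 [0.6617 0.1138]
scene0 [228.8182 260.2727] [31 27  6  3 11] 98.0 [0.6534 0.1615]
s11_full [197.5625 232.6875] [ 0  0  8  3 16] 104.0 [0.6876 0.0151]
s11_full [210.5    242.1429] [14  8  4  5 14] 104.0 [0.6693 0.0712]
s11_full [219.0833 250.4167] [23 16  3  5 12] 104.0 [0.6613 0.1136]
s11_full [228.8182 260.2727] [31 27  6  3 11] 104.0 [0.6534 0.1615]
```

Emit:
{"method": "servo_tool", "body": {
  "steps": [
    [7.5, 1.97, 4.2, 0, 0],
    [7.5, 1.97, 4.2, 0, 0],
    [7.5, 1.97, 4.2, 0, 0],
    [7.5, 0, 0, 0, 0],
    [7.5, 0, 0, 3, 0],
    [7.5, 0, 0, 2, 0],
    [7.5, 0, 0, 0, 0],
    [7.5, 0, 0, 0, 0]
  ]
}}

```text
time_s: 49.78
tcp_pos: [0.5597, -0.0561, 0.0853]
eef_rot: [-180.0, 0.0, -145.4]
contact_force: [0.8, 0.6, -0.5]
gripper_width: 0.0748
```

```bash
python3 - <<'E'
from h import *
im=snap("top","t24",(205,80,330,180),6); im2=snap("scene","s24",(160,170,280,290),5); print(r.get_state()['tcp_pos'],r.get_state()['eef_rot'])
E
```

```text
[ 0.55969832 -0.0559839   0.08554243] [-1.79955517e+02  8.26700165e-02 -1.45443796e+02]
```

View pics/s24.png

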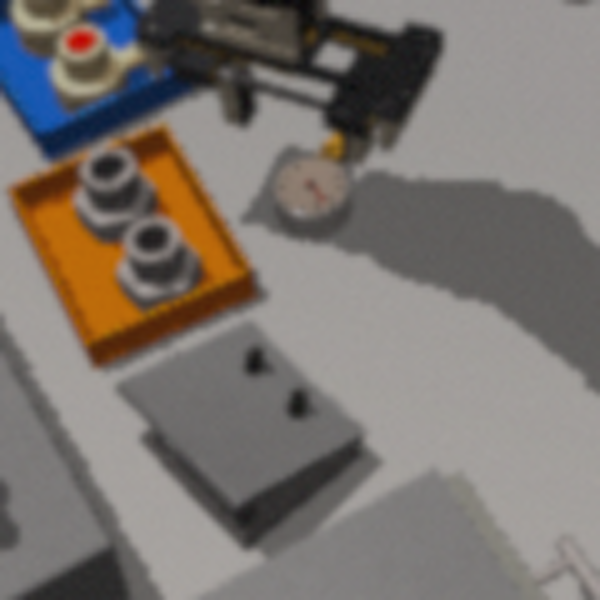

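Emit:
{"method": "servo_tool", "body": {
  "steps": [
    [7.5, 0, 0, 2.5, 0],
    [7.5, 0, 0, 2.5, 0],
    [7.5, 0, 0, 2, 0],
    [7.5, 0, 0, 0.8, 0],
    [7.5, 0, 0, 0.2, 0],
    [7.5, 0, 0, 0, 0]
  ]
}}

```text
time_s: 50.62
tcp_pos: [0.5594, -0.0559, 0.0053]
eef_rot: [-180.0, 0.1, -145.4]
contact_force: [0.0, 0.0, -0.2]
gripper_width: 0.0755
```

```bash
python3 - <<'E'
from h import *
im2=snap("scene","s25",(160,170,280,290),5); print(r.get_state()['tcp_pos'],r.get_state()['contact_force'])
E
```

```text
[ 0.55943094 -0.05588267  0.00538606] [-0.19100005 -0.02094245  0.41343941]
```

View pics/s25.png

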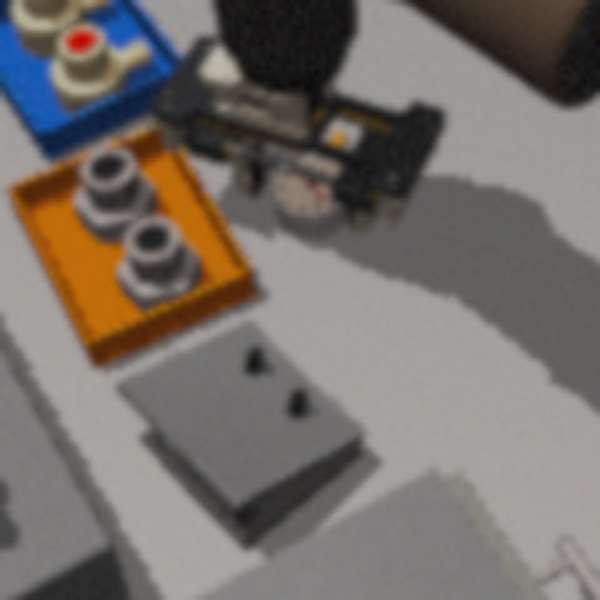

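Emit:
{"method": "servo_tool", "body": {
  "steps": [
    [4, 0, 0, 0, 0],
    [4, 0, 0, 0, 0],
    [4, 0, 0, 0, 0],
    [4, 0, 0, 0, 0],
    [4, 0, 0, -1, 0],
    [4, 0, 0, -4, 0],
    [4, 0, 0, -5, 0],
    [4, 0, 0, -3, 0]
  ],
  "squeeze": 15
}}

```text
time_s: 51.68
tcp_pos: [0.5595, -0.0561, 0.1374]
eef_rot: [-179.9, 0.1, -145.5]
contact_force: [-0.4, -0.4, -3.1]
gripper_width: 0.0557
```

```bash
python3 - <<'E'
from h import *
im2=snap("scene","s26",(160,150,280,270),5); im2=snap("top","t26",(205,80,330,180),6); print(r.get_state()['tcp_pos'],r.get_state()['contact_force'],r.get_state()['gripper_width'])
E
```

```text
[ 0.56103372 -0.05590617  0.13878423] [ 0.72677718 -0.31038508 -1.48443557] 0.05563888364875664
```

View pics/s26.png

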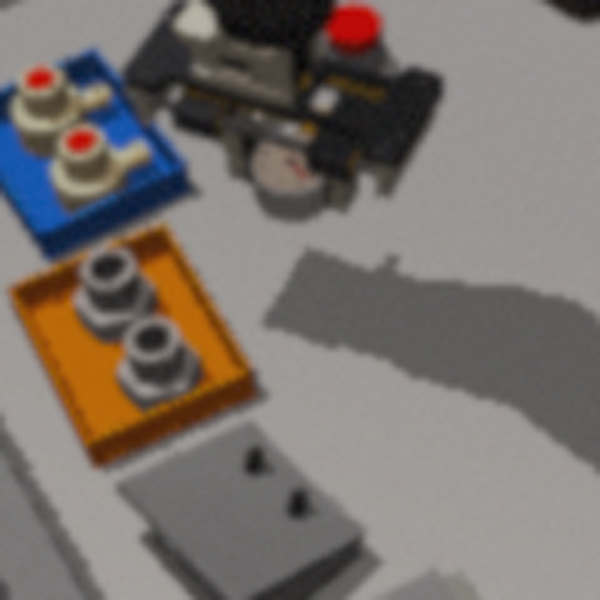

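Emit:
{"method": "servo_tool", "body": {
  "steps": [
    [4, 0, 0, 0, 10.5],
    [4, 0, 0, 0, 10.5],
    [4, 0, 0, 0, 2.9],
    [4, -4, 3.2, 0, 0],
    [4, -4, 3.2, 0, 0],
    [4, -4, 3.15, 0, 0],
    [4, -3.9, 3.15, 0, 0],
    [4, 0, 0, 0, 0]
  ]
}}

```text
time_s: 52.78
tcp_pos: [0.6927, 0.1006, 0.1322]
eef_rot: [-180.0, -0.1, -169.2]
contact_force: [-0.1, -0.5, -3.5]
gripper_width: 0.0556
```

Emit:
{"method": "servo_tool", "body": {
  "steps": [
    [4, 0, 0, 2, 0],
    [4, 0, 0, 1, 0],
    [4, 0, 0, 0, 0]
  ]
}}

```text
time_s: 53.15
tcp_pos: [0.6906, 0.0974, 0.1032]
eef_rot: [-180.0, -0.2, -169.4]
contact_force: [-0.2, 0.3, -2.1]
gripper_width: 0.0558
```

```bash
python3 - <<'E'
from h import *
im2=snap("scene","s27",(160,150,280,270),5); im2=snap("top","t27",(190,80,315,180),6); print(r.get_state()['tcp_pos'],r.get_state()['eef_rot'],r.get_state()['gripper_width'])
E
```

```text
[0.69173919 0.09783065 0.10495375] [-1.79988947e+02  1.29984475e-02 -1.69371347e+02] 0.05574510101459737
```

View pics/s27.png

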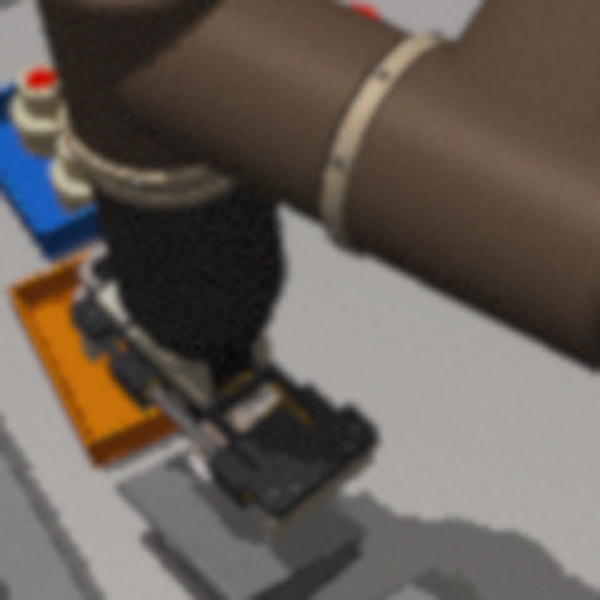

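View pics/t27.png

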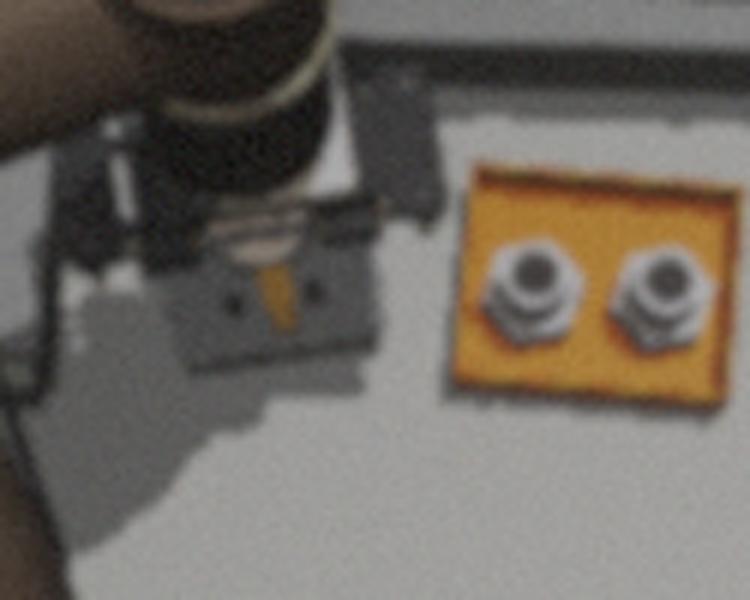

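Emit:
{"method": "servo_tool", "body": {
  "steps": [
    [4, -0.3, 0, 1.5, 0],
    [4, 0, 0, 1, 0],
    [4, 0, 0, 0.6, 0],
    [4, 0, 0, 0.2, 0],
    [4, 0, 0, 0, 0]
  ],
  "squeeze": 6
}}

```text
time_s: 53.88
tcp_pos: [0.6946, 0.0987, 0.0716]
eef_rot: [-180.0, -0.0, -169.4]
contact_force: [0.2, -0.4, -2.5]
gripper_width: 0.0556
```

Still free; lower gently so the uphill edge touches and the gauge turns between the pads.

Emit:
{"method": "servo_tool", "body": {
  "steps": [
    [4, 0, 0, 0.15, 0],
    [4, 0, 0, 0.15, 0],
    [4, 0, 0, 0.15, 0],
    [4, 0, 0, 0, 0]
  ],
  "squeeze": 4
}}

```text
time_s: 54.38
tcp_pos: [0.6943, 0.0986, 0.0669]
eef_rot: [-180.0, -0.0, -169.4]
contact_force: [-2.1, -0.2, -1.3]
gripper_width: 0.0557
```

Emit:
{"method": "servo_tool", "body": {
  "steps": [
    [4, 0, 0, 0.15, 0],
    [4, 0, 0, 0.15, 0],
    [4, 0, 0, 0.15, 0],
    [4, 0, 0, 0, 0]
  ],
  "squeeze": 3
}}

```text
time_s: 54.88
tcp_pos: [0.6948, 0.0988, 0.0623]
eef_rot: [180.0, 0.0, -169.4]
contact_force: [-0.7, 0.9, -1.7]
gripper_width: 0.0562
```

```bash
python3 - <<'E'
from h import *
im2=snap("scene","s28",(160,150,280,270),5); im2=snap("top","t28",(190,80,315,180),6); print(r.get_state()['tcp_pos'],r.get_state()['contact_force'],r.get_state()['gripper_width'])
E
```

```text
[0.694885   0.09884771 0.06253897] [-0.3288955   0.99122115 -1.94280383] 0.05572327105472777
```

View pics/t28.png

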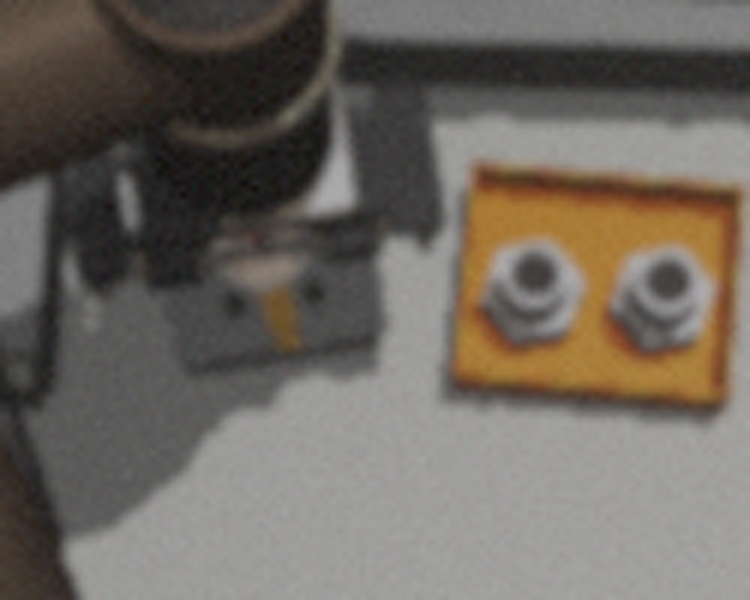

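Emit:
{"method": "servo_tool", "body": {
  "steps": [
    [6, 0, 0, 0, 0],
    [6.5, 0, 0, 0, 0],
    [7, 0, 0, 0, 0],
    [7.5, 0, 0, 0, 0],
    [7.5, 0, 0, -2, 0],
    [7.5, 0, 0, -4, 0],
    [7.5, 0, 0, -4, 0],
    [7.5, 0, 0, 0, 0]
  ]
}}

```text
time_s: 55.98
tcp_pos: [0.6967, 0.0993, 0.167]
eef_rot: [180.0, 0.4, -169.3]
contact_force: [-1.2, 0.3, -0.3]
gripper_width: 0.0749
```

Emit:
{"method": "servo_tool", "body": {
  "steps": [
    [7.5, 2, -5.5, 0, 0],
    [7.5, 2, -5.5, 0, 0],
    [7.5, 2, -5.5, 0, 0],
    [7.5, 2, -5.5, 0, 0],
    [7.5, 0, 0, 0, 0]
  ]
}}

```text
time_s: 56.6
tcp_pos: [0.6551, -0.136, 0.1619]
eef_rot: [180.0, -0.1, -169.6]
contact_force: [0.9, 0.7, 0.2]
gripper_width: 0.0747
```

```bash
python3 - <<'E'
from h import *
im2=snap("scene","s29",(180,200,260,280),7); im2=snap("top","t29",(190,80,315,180),6); print(r.get_state()['tcp_pos'],r.get_state()['contact_force'],r.get_state()['gripper_width'])
E
```

```text
[ 0.65616813 -0.1329548   0.16197489] [ 0.34320727 -0.15363544  0.12640525] 0.07485315257203755
```

View pics/t29.png

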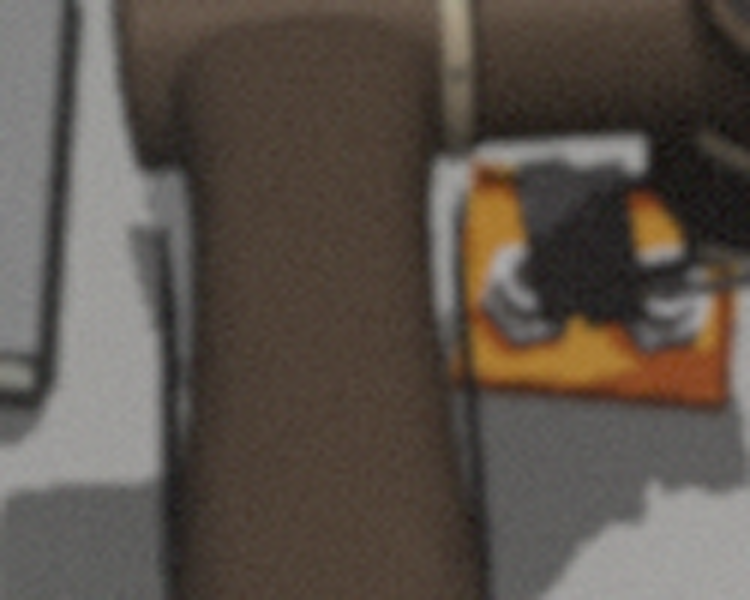

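View pics/s29.png

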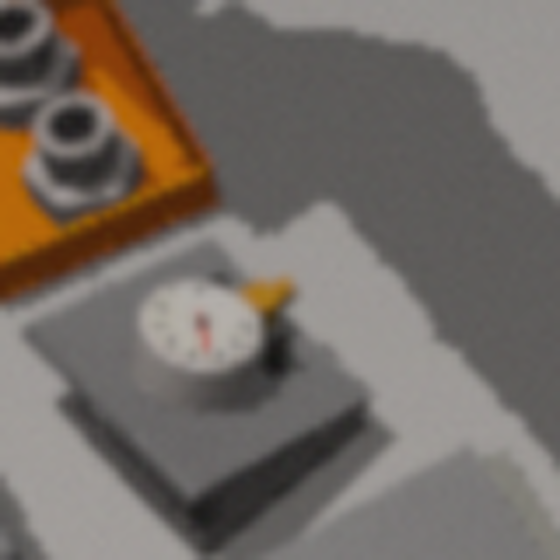

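Emit:
{"method": "servo_tool", "body": {
  "steps": [
    [7.5, 2.5, -5, 0, 0],
    [7.5, 2.5, -5, 0, 0],
    [7.5, 2.5, -5, 0, 0],
    [7.5, 0, 0, 0, 0]
  ]
}}

```text
time_s: 57.2
tcp_pos: [0.6098, -0.2954, 0.162]
eef_rot: [180.0, -0.0, -169.5]
contact_force: [0.5, 0.3, 0.5]
gripper_width: 0.0751
```

```bash
python3 - <<'E'
from meas2 import *
im2=snap("scene","s30",(180,200,260,280),7); im=snap("top","t30",(190,80,315,180),6); print(r.get_state()['tcp_pos'])
print(proj("top",[[.681,.0949,.0832]]),proj("scene",[[.681,.0949,.0832]]))
for n,i,b in (("top",im,[215,100,255,150]),("scene",im2,[195,230,228,265])):
    H=hsv(i)[b[1]:b[3],b[0]:b[2]]; m=(H[...,2]>(135 if n=="top" else 150))&(H[...,1]<70)
    m=cv2.morphologyEx(m.astype(np.uint8),cv2.MORPH_CLOSE,np.ones((3,3)))
    for c,st in blobs(m,25)[0]: print(n,c+b[:2],st,ray(n,c+b[:2],.0832)[:2])
E
```

```text
[ 0.6108 -0.2929  0.1621]
[[233.6784 121.9174]] [[210.0391 244.2312]]
top [237.0541 125.8666] [  0   0  40  50 592] [0.6681 0.0835]
top [233.1261 119.4202] [ 10  11  18  18 238] [0.6893 0.097 ]
scene [223.2264 238.3208] [22  0 11 18 53] [0.635  0.0988]
scene [207.6901 245.9155] [  5  11  16  12 142] [0.6902 0.0963]
```

View pics/t30.png

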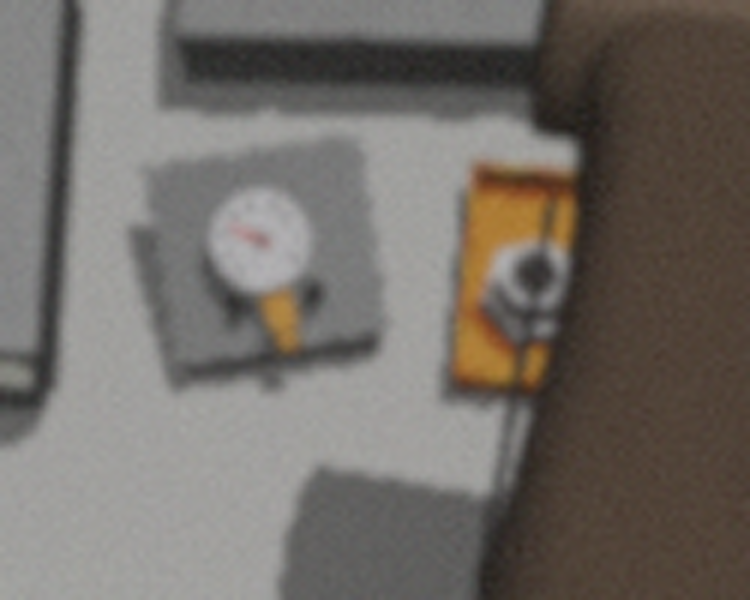

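Emit:
{"method": "servo_tool", "body": {
  "steps": [
    [2, -2.8, 5.25, 0, 0],
    [2, -2.8, 5.25, 0, 0],
    [2, -2.8, 5.25, 0, 0],
    [2, -2.8, 5.25, 0, 0],
    [2, -2.8, 5.25, 0, 0],
    [2, -2.8, 5.25, 0, 0],
    [2, -2.8, 5.25, 0, 0],
    [2, 0, 0, 0, 0]
  ]
}}

```text
time_s: 58.3
tcp_pos: [0.7355, 0.111, 0.1615]
eef_rot: [180.0, -0.0, -168.9]
contact_force: [0.1, -1.0, -0.3]
gripper_width: 0.02
```

Emit:
{"method": "servo_tool", "body": {
  "steps": [
    [2, 0, 0, 1, 0],
    [2, 0, 0, 0, 0]
  ]
}}

```text
time_s: 58.55
tcp_pos: [0.7342, 0.1037, 0.1511]
eef_rot: [-180.0, -0.1, -169.4]
contact_force: [-0.8, -0.0, -0.1]
gripper_width: 0.0202
```

```bash
python3 - <<'E'
from h import *
s=r.get_state(); p=s['tcp_pos']; print(p,s['eef_rot'],s['gripper_width'])
a=np.radians(10.7); d=p[:2]-np.array([.691,.097]); print('s,lat',d@[np.cos(a),np.sin(a)],d@[-np.sin(a),np.cos(a)])
E
```

```text
[0.73415048 0.10365058 0.15111491] [-1.79993778e+02 -1.36891623e-01 -1.69359550e+02] 0.0202423667400115
s,lat 0.04363499976475482 -0.0014766567943470476
```

Emit:
{"method": "servo_tool", "body": {
  "steps": [
    [2, -0.5, 0.15, 1, 0],
    [2, 0, 0, 2.5, 0],
    [2, 0, 0, 2, 0],
    [2, 0, 0, 1.3, 0],
    [2, 0, 0, 0.5, 0],
    [2, 0, 0, 0, 0]
  ]
}}

```text
time_s: 59.3
tcp_pos: [0.7401, 0.1062, 0.0796]
eef_rot: [-180.0, 0.0, -169.4]
contact_force: [0.7, -0.2, 0.7]
gripper_width: 0.0202
```

```bash
python3 - <<'E'
from h import *
s=r.get_state(); p=s['tcp_pos']; print(p,s['contact_force'],s['gripper_width'])
a=np.radians(10.7); d=p[:2]-np.array([.691,.097]); print('s,lat',d@[np.cos(a),np.sin(a)],d@[-np.sin(a),np.cos(a)])
snap("scene","s31",(160,170,280,290),5);snap("top","t31",(190,80,315,180),6)
E
```

```text
[0.74014227 0.10621759 0.07955096] [ 0.7244973  -0.15534991  0.72872315] 0.020151973134442846
s,lat 0.04999922232028037 -6.675780151074216e-05
```

View pics/t31.png

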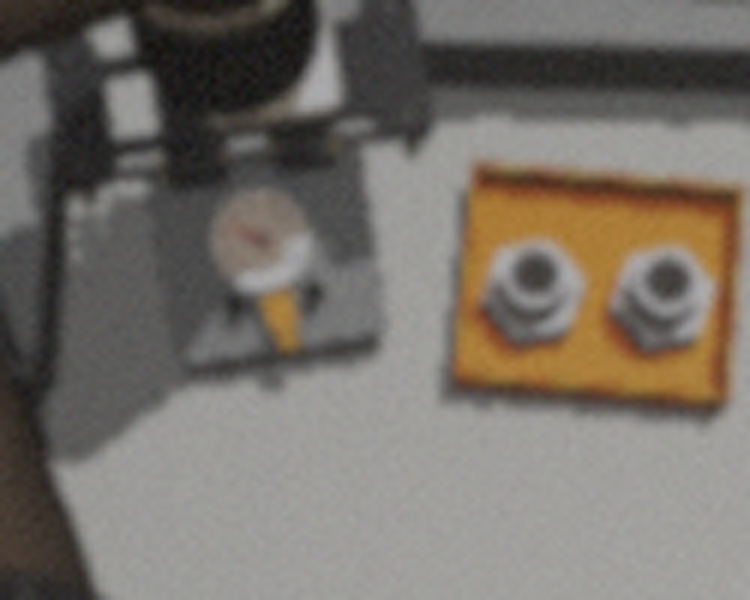

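Emit:
{"method": "servo_tool", "body": {
  "steps": [
    [2, 0.4, 0, 0.1, 0],
    [2, 0.4, 0, 0.1, 0],
    [2, 0.3, 0, 0, 0],
    [2, 0.3, 0, 0, 0],
    [2, 0, 0, 0, 0]
  ]
}}

```text
time_s: 60.02
tcp_pos: [0.726, 0.1037, 0.0777]
eef_rot: [180.0, 0.0, -169.4]
contact_force: [0.9, 0.8, 0.2]
gripper_width: 0.0202
```

Emit:
{"method": "servo_tool", "body": {
  "steps": [
    [2, 0.2, 0, 0, 0],
    [2, 0.1, 0, 0, 0],
    [2, 0.1, 0, 0, 0]
  ]
}}

```text
time_s: 60.4
tcp_pos: [0.7223, 0.1029, 0.0775]
eef_rot: [180.0, 0.0, -169.4]
contact_force: [-0.4, 0.6, -0.5]
gripper_width: 0.0204
```

Emit:
{"method": "servo_tool", "body": {
  "steps": [
    [2, 0.1, 0, 0, 0],
    [2, 0.1, 0, 0, 0],
    [2, 0, 0, 0, 0]
  ]
}}

```text
time_s: 60.78
tcp_pos: [0.7207, 0.1026, 0.0778]
eef_rot: [-180.0, 0.0, -169.4]
contact_force: [2.4, 0.1, 1.0]
gripper_width: 0.0201
```

```bash
python3 - <<'E'
from h import *
s=r.get_state(); p=s['tcp_pos']; print(p,s['contact_force'],s['gripper_width'])
snap("scene","s32",(160,170,280,290),5);snap("top","t32",(190,80,315,180),6)
E
```

```text
[0.72066879 0.10258555 0.07779648] [2.43336415 0.10082685 0.99098013] 0.020103549730220938
```

View pics/t32.png

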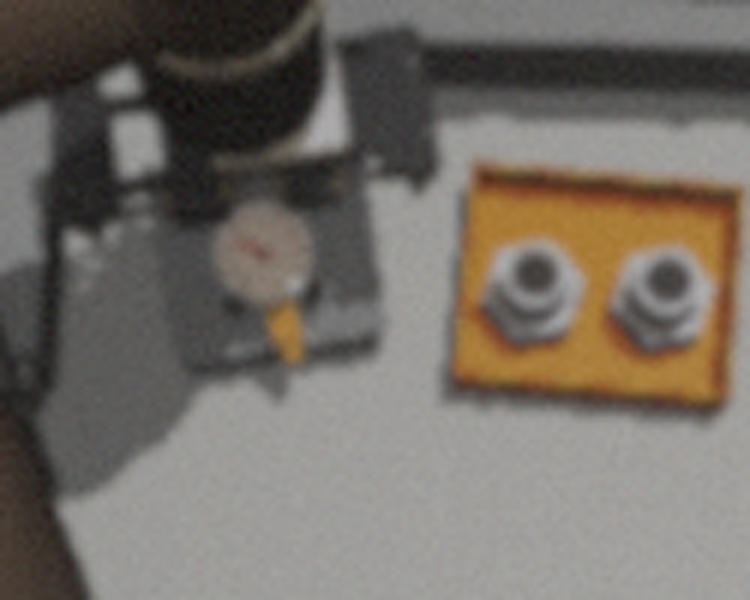

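Emit:
{"method": "servo_tool", "body": {
  "steps": [
    [2, 0.1, 0, 0, 0],
    [2, 0, 0, 0, 0]
  ]
}}

```text
time_s: 61.12
tcp_pos: [0.7201, 0.1024, 0.078]
eef_rot: [-180.0, 0.1, -169.4]
contact_force: [3.6, -1.1, 0.8]
gripper_width: 0.0199
```

Emit:
{"method": "servo_tool", "body": {
  "steps": [
    [2, 0.1, 0, 0, 0],
    [2, 0, 0, 0, 0]
  ]
}}

```text
time_s: 61.38
tcp_pos: [0.7196, 0.1023, 0.0784]
eef_rot: [-180.0, 0.2, -169.3]
contact_force: [6.5, -0.8, 1.3]
gripper_width: 0.0202
```

Emit:
{"method": "servo_tool", "body": {
  "steps": [
    [2, -0.5, 0, 0, 0],
    [2, -1, 0, -0.5, 0],
    [2, 0, 0, -4, 0],
    [2, 0, 0, -4, 0],
    [2, 2.5, -5.3, 0, 0],
    [2, 2.5, -5.3, 0, 0],
    [2, 2.5, -5.3, 0, 0],
    [2, 2.5, -5.3, 0, 0]
  ]
}}

```text
time_s: 62.38
tcp_pos: [0.6733, -0.1234, 0.1626]
eef_rot: [180.0, -0.1, -169.3]
contact_force: [1.1, -0.0, -0.7]
gripper_width: 0.0202
```

Emit:
{"method": "servo_tool", "body": {
  "steps": [
    [2, 2.5, -5.3, 0, 0],
    [2, 2.5, -5.3, 0, 0],
    [2, 2.5, -5.3, 0, 0],
    [2, 0, 0, 0, 0]
  ]
}}

```text
time_s: 62.88
tcp_pos: [0.6279, -0.2958, 0.1622]
eef_rot: [180.0, -0.1, -169.6]
contact_force: [0.4, 0.3, -0.4]
gripper_width: 0.02
```

```bash
python3 - <<'E'
from meas2 import *
im2=snap("scene","s33",(180,200,260,280),7); im=snap("top","t33",(190,80,315,180),6); print(r.get_state()['tcp_pos'])
for n,i,b in (("top",im,[222,108,245,135]),("scene",im2,[197,235,222,258])):
    H=hsv(i)[b[1]:b[3],b[0]:b[2]]; m=(H[...,2]>(135 if n=="top" else 150))&(H[...,1]<70)
    m=cv2.morphologyEx(m.astype(np.uint8),cv2.MORPH_CLOSE,np.ones((3,3)))
    for c,st in blobs(m,25)[0]: print(n,c+b[:2],st,ray(n,c+b[:2],.0832)[:2])
cv2.imwrite("pics/t33f.png",cv2.resize(im,(800,600))); cv2.imwrite("pics/s33f.png",cv2.resize(im2,(800,600)))
E
```

```text
[ 0.6292 -0.2928  0.1622]
top [233.7639 121.3176] [  4   5  17  18 233] [0.683  0.0947]
scene [209.6923 244.8741] [  5   5  16  11 143] [0.6831 0.0964]
```

View pics/t33.png

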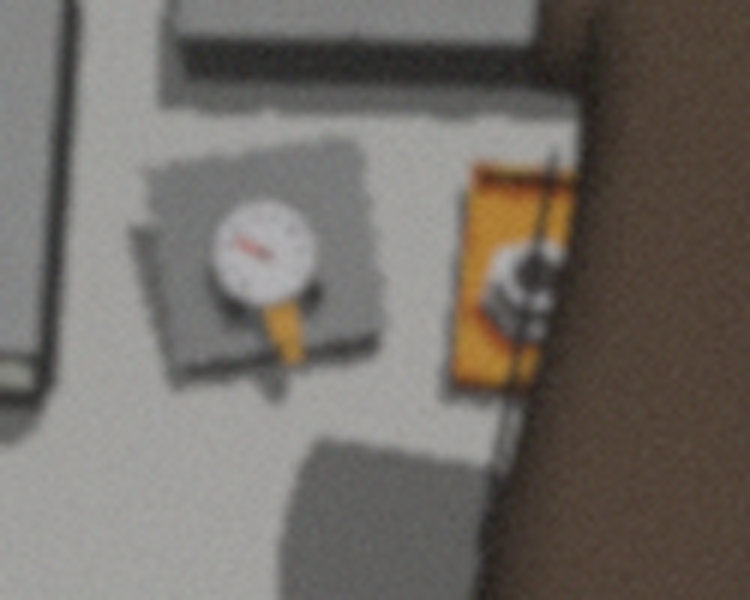

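View pics/s33.png

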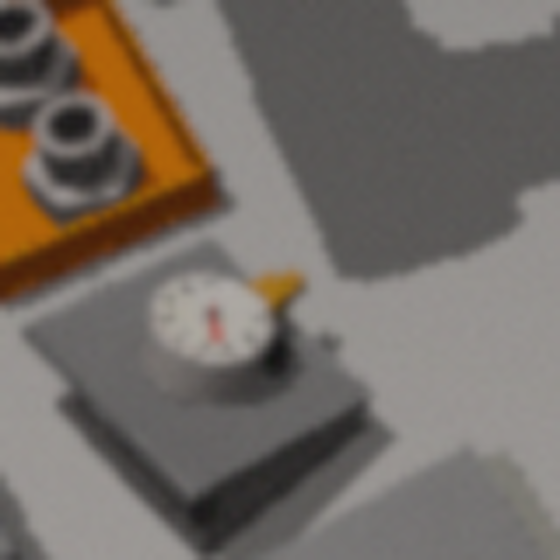

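View pics/s33f.png

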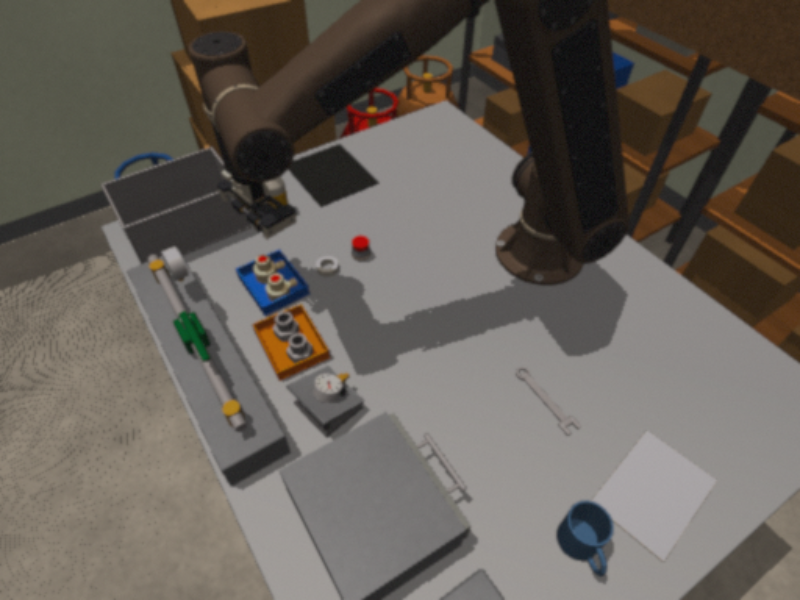

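View pics/t33f.png

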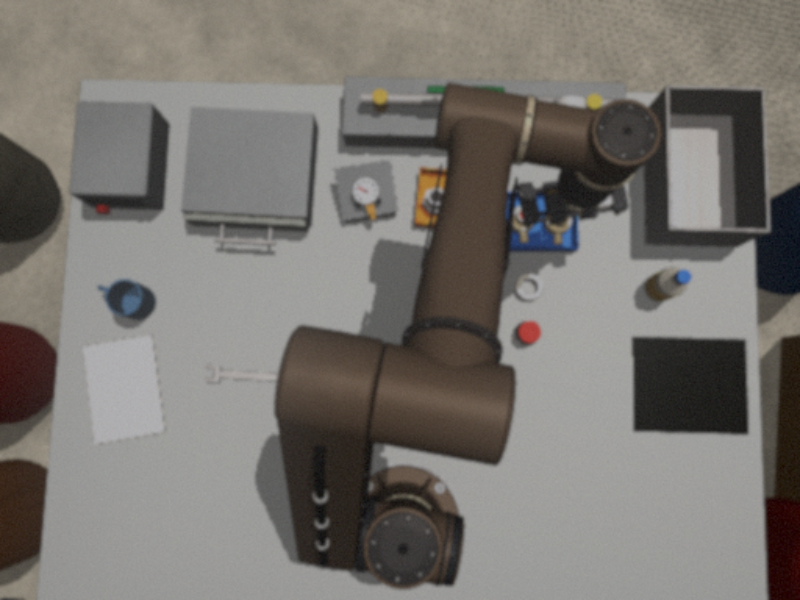

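```bash
python3 - <<'E'
from meas2 import *
im=cv2.imread("pics/t33_full.png"); im2=cv2.imread("pics/s33_full.png")
a=cv2.resize(im[120:170,110:210],None,fx=5,fy=5,interpolation=cv2.INTER_CUBIC)
b=cv2.resize(cv2.imread("pics/top0.png")[120:170,110:210],None,fx=5,fy=5,interpolation=cv2.INTER_CUBIC)
cv2.imwrite("pics/cmp.png",np.vstack([a,b]))
# stem
for n,i,bx in (("top",im,[228,125,245,145]),("scene",im2,[212,236,226,246])):
    H=hsv(i)[bx[1]:bx[3],bx[0]:bx[2]]; m=(H[...,0]>10)&(H[...,0]<32)&(H[...,1]>90)
    for c,st in blobs(m,8)[0]:
        p=ray(n,c+bx[:2],.055); d=p[:2]-np.array([.6811,.0953]); print(n,c+bx[:2],st,p,np.degrees(np.arctan2(-d[1],-d[0])))
E
```

```text
top [237.1739 134.8696] [ 6  6  7 10 46] [0.6453 0.0836 0.055 ] 18.017700736327644
scene [219.1786 240.7857] [ 4  3  7  6 28] [0.6434 0.0831 0.055 ] 17.848325976758435
```

View pics/cmp.png

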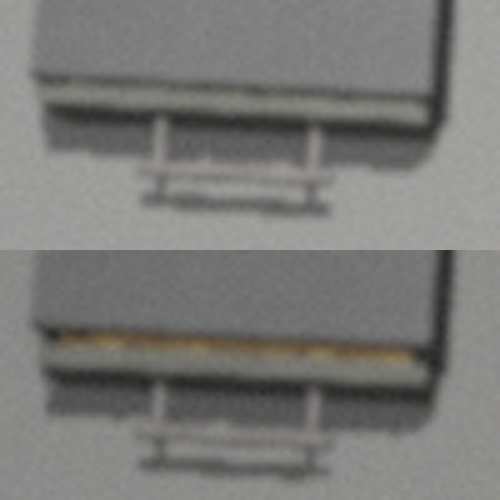

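The gauge is against the pegs (dial within ~2 mm of where it should be), but its stem is about 5–6° off the slope line. I'll centre the stem by closing the jaws lightly around it.

Emit:
{"method": "servo_tool", "body": {
  "steps": [
    [4, -1.18, 5.3, 0, 0],
    [4, -1.18, 5.3, 0, 0],
    [4, -1.18, 5.3, 0, 0],
    [4, -1.18, 5.3, 0, 0],
    [4, -1.18, 5.3, 0, 0],
    [4, -1.18, 5.3, 0, 0],
    [4, -1.18, 5.3, 0, 0],
    [4, 0, 0, 0, 0]
  ]
}}

```text
time_s: 63.98
tcp_pos: [0.642, 0.0932, 0.1625]
eef_rot: [180.0, -0.0, -169.0]
contact_force: [0.1, -0.0, 0.2]
gripper_width: 0.0399
```

Emit:
{"method": "servo_tool", "body": {
  "steps": [
    [4, 0, 0, 2, 0],
    [4, 0, 0, 0, 0],
    [4, 0, 0, 0, 0]
  ]
}}

```text
time_s: 64.35
tcp_pos: [0.6424, 0.0879, 0.1431]
eef_rot: [-180.0, 0.0, -169.3]
contact_force: [-0.0, -0.0, 0.5]
gripper_width: 0.0399
```

```bash
python3 - <<'E'
from h import *
s=r.get_state(); p=s['tcp_pos']; print(p,s['eef_rot'],s['gripper_width'])
a=np.radians(11); d=p[:2]-np.array([.691,.097]); print('s,lat',d@[np.cos(a),np.sin(a)],d@[-np.sin(a),np.cos(a)])
E
```

```text
[0.64243823 0.08793002 0.14310901] [-1.79988692e+02  6.65404107e-03 -1.69341616e+02] 0.03992045107997559
s,lat -0.0494001899532627 0.00036268836845216126
```

Emit:
{"method": "servo_tool", "body": {
  "steps": [
    [4, 0.1, 0, 3, 0],
    [4, 0, 0, 3, 0],
    [4, 0, 0, 2, 0],
    [4, 0, 0, 1, 0],
    [4, 0, 0, 0.3, 0],
    [4, 0, 0, 0, 0]
  ]
}}

```text
time_s: 65.1
tcp_pos: [0.6418, 0.0878, 0.0503]
eef_rot: [180.0, 0.1, -169.4]
contact_force: [0.4, 0.8, -0.9]
gripper_width: 0.0398
```

```bash
python3 - <<'E'
from h import *
s=r.get_state(); p=s['tcp_pos']; print(p,s['contact_force'],s['gripper_width'])
snap("scene","s34",(180,200,260,280),7);snap("top","t34",(190,80,315,180),6)
E
```

```text
[0.64183499 0.08778055 0.0503426 ] [ 0.36342107  0.84194489 -0.88903202] 0.039824845249730303
```

View pics/t34.png

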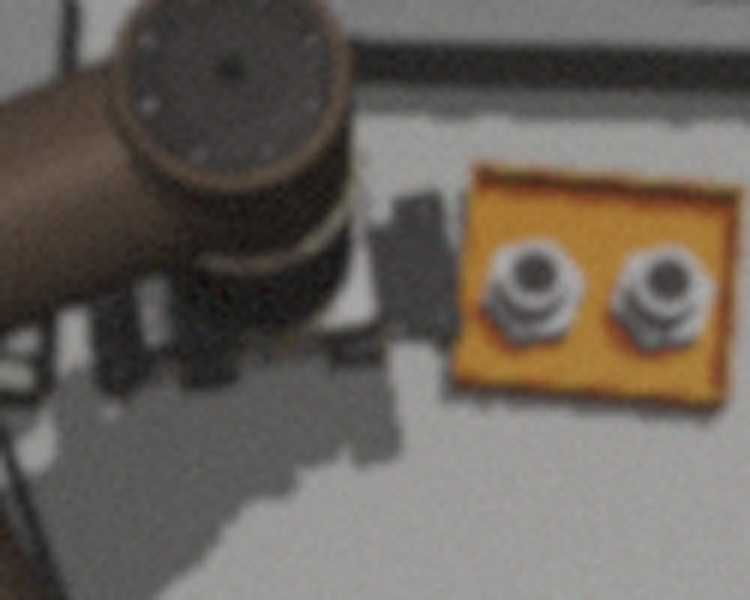

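View pics/s34.png

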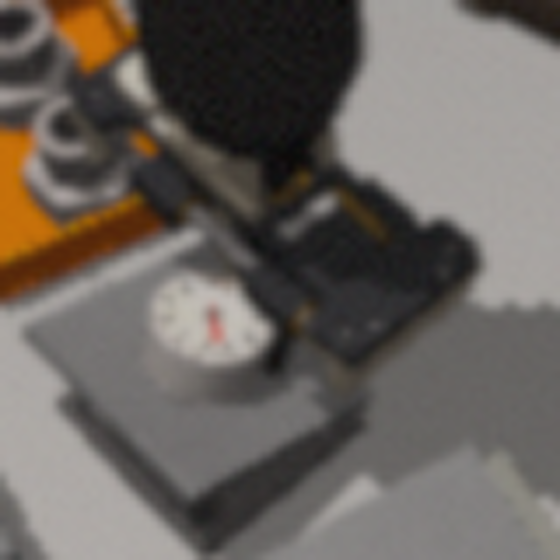

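Emit:
{"method": "servo_tool", "body": {
  "steps": [
    [3, 0, 0, 0.1, 0],
    [2.4, 0, 0, 0, 0],
    [1.9, 0, 0, 0, 0],
    [1.5, 0, 0, 0, 0],
    [1.3, 0, 0, 0, 0],
    [1.3, 0, 0, 0, 0]
  ],
  "squeeze": 3
}}

```text
time_s: 65.95
tcp_pos: [0.6411, 0.0876, 0.0485]
eef_rot: [-180.0, -0.0, -169.4]
contact_force: [-1.8, -1.1, 0.6]
gripper_width: 0.0161
```

Emit:
{"method": "servo_tool", "body": {
  "steps": [
    [1.3, 0, 0, 0, 0],
    [1.3, 0, 0, 0, 0],
    [3, 0, 0, 0, 0],
    [4, 0, 0, 0, 0],
    [4, 0, 0, -3, 0],
    [4, 0, 0, -5, 0],
    [4, 0, 0, -3, 0],
    [4, 1, -5, 0, 0]
  ]
}}

```text
time_s: 66.95
tcp_pos: [0.6431, 0.0391, 0.1621]
eef_rot: [180.0, 0.4, -169.1]
contact_force: [0.5, -0.8, 0.3]
gripper_width: 0.0401
```

Emit:
{"method": "servo_tool", "body": {
  "steps": [
    [4, 1.5, -5.5, 0, 0],
    [4, 1.5, -5.5, 0, 0],
    [4, 1.5, -5.5, 0, 0],
    [4, 1.5, -5.5, 0, 0],
    [4, 1.5, -5.5, 0, 0],
    [4, 1.5, -5.5, 0, 0],
    [4, 0, 0, 0, 0]
  ]
}}

```text
time_s: 67.82
tcp_pos: [0.6124, -0.308, 0.1581]
eef_rot: [-180.0, -0.0, -169.6]
contact_force: [0.0, -0.1, -0.8]
gripper_width: 0.0405
```

```bash
cat > gchk.py <<'E'
from meas2 import *
import sys
tag=sys.argv[1]
im2=snap("scene","s"+tag,(180,200,260,280),7); im=snap("top","t"+tag,(190,80,315,180),6); s=r.get_state(); print(s['time_s'],s['tcp_pos'])
D=[]; S=[]
for n,i,b in (("top",im,[222,108,245,135]),("scene",im2,[197,235,222,258])):
    H=hsv(i)[b[1]:b[3],b[0]:b[2]]; m=(H[...,2]>(135 if n=="top" else 150))&(H[...,1]<70)
    m=cv2.morphologyEx(m.astype(np.uint8),cv2.MORPH_CLOSE,np.ones((3,3)))
    for c,st in blobs(m,60)[0]: D.append(ray(n,c+b[:2],.0832)[:2]); print(n,st,D[-1])
for n,i,bx in (("top",im,[228,125,245,145]),("scene",im2,[212,236,226,248])):
    H=hsv(i)[bx[1]:bx[3],bx[0]:bx[2]]; m=(H[...,0]>10)&(H[...,0]<32)&(H[...,1]>90)
    for c,st in blobs(m,8)[0]: S.append(ray(n,c+bx[:2],.0535)[:2]); print(n,'stem',S[-1])
a=np.radians(11); D=np.mean(D,0); c=D+ .0055*np.array([np.cos(a),np.sin(a)]); d=c-np.mean(S,0)
print('dial',D,'exp .6811 .0951; gauge yaw',np.degrees(np.arctan2(d[1],d[0])), 'stem dist',np.hypot(*d))
E
python3 gchk.py 35
```

```text
67.925 [ 0.613  -0.3048  0.1583]
top [  3   5  18  18 234] [0.683  0.0949]
scene [  5   5  16  11 142] [0.6831 0.0966]
top stem [0.6446 0.0885]
scene stem [0.6427 0.0879]
dial [0.6831 0.0958] exp .6811 .0951; gauge yaw 10.927403272804781 stem dist 0.04564365654572952
```

View pics/t35.png

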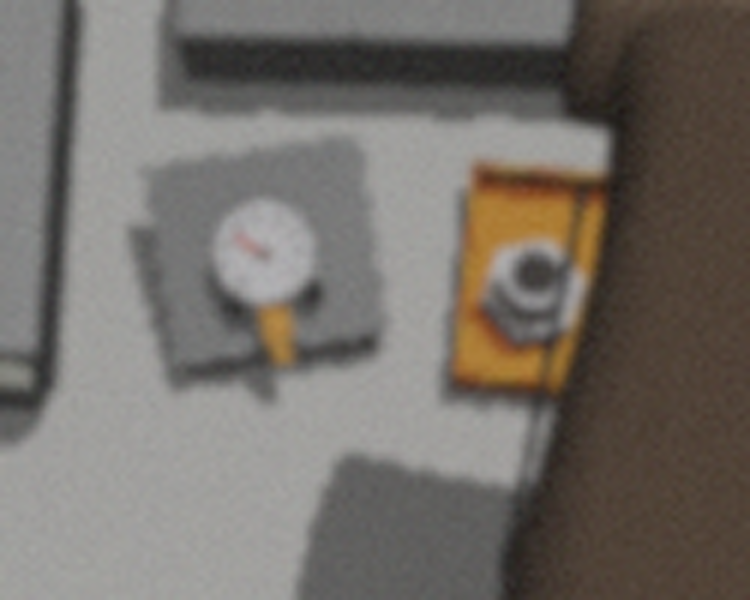

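View pics/s35.png

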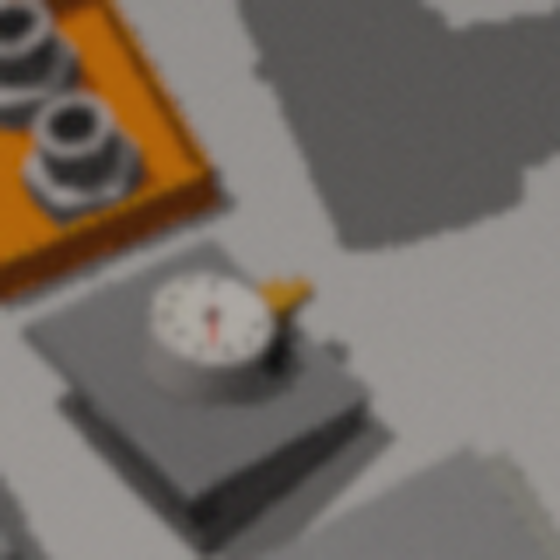

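```bash
python3 - <<'E'
from q import f
print('--')
f("top",110,120,5,[(137,172,.052,'barL now'),(332,181,.052,'barR now'),(137,182,.052,'barL0'),(332,191,.052,'barR0')])
from h import *
im=cv2.imread("pics/s35_full.png"); cv2.imwrite("pics/s36.png",cv2.resize(im[250:345,220:310],None,fx=6,fy=6,interpolation=cv2.INTER_CUBIC))
E
```

```text
top barL [0.5668 0.4129 0.052 ]
top barR [0.5612 0.2827 0.052 ]
top cabFL [0.6259 0.4703 0.09  ]
top cabFR [0.6195 0.2156 0.09  ]
top cabBL [0.8508 0.4679 0.09  ]
top cabBR [0.8431 0.2084 0.09  ]
top restHL [0.7291 0.1616 0.074 ]
top restHR [0.7489 0.045  0.074 ]
top restLR [0.6523 0.031  0.036 ]
top restLL [0.629 0.146 0.036]
top pegLtop [0.6645 0.111  0.06  ]
top pegRtop [0.6723 0.0676 0.06  ]
top pegLb [0.6514 0.1135 0.045 ]
top pegRb [0.6606 0.0718 0.045 ]
--
top barL now [0.5735 0.412  0.052 ]
top barR now [0.5706 0.2831 0.052 ]
top barL0 [0.5668 0.4116 0.052 ]
top barR0 [0.5639 0.2828 0.052 ]
```

View pics/s36.png

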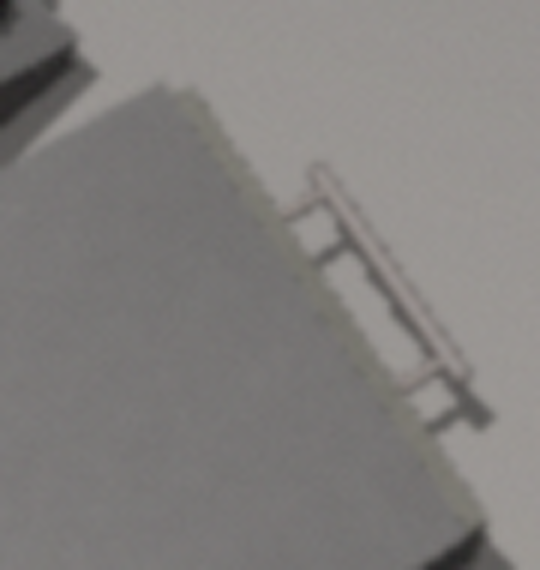

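```bash
python3 - <<'E'
from h import *
snap("scene","s37"); im=cv2.imread("pics/s37_full.png"); cv2.imwrite("pics/s37.png",cv2.resize(im,(800,600)))
print(r.get_state()['time_s'],r.get_state()['contact_force'])
E
```

```text
67.975 [-0.32872719  0.49050057  0.22245292]
```

View pics/s37.png

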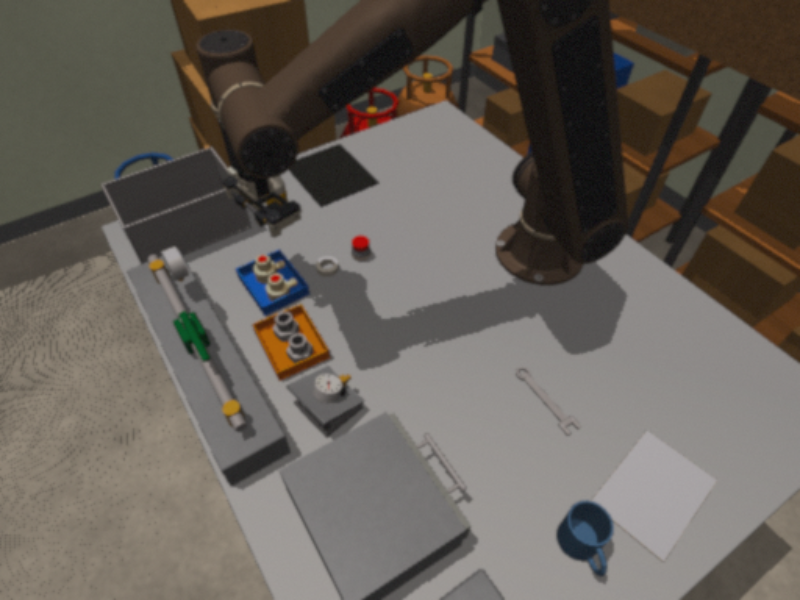

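The scene view shows the bench cleared: regulators at (264,264)/(277,284), bushings at (284,322)/(299,346), the gauge on the rest at (330,384), and the drawer shut. I'm handing the job in.

```bash
python3 -c "
from plant import r
print(r.close_job())"
```

```text
the job is handed in; nothing more can be done
None
```

The bench is cleared and the job is handed in at about 68 s. Both couplers are flat in the shut drawer, both regulators are upright in the blue tray, and both bushings are hex down in the orange tray. The gauge lies dial up on the rest. I worked in the order you asked. Only two couplers, two regulators and two bushings were found, and I never saw a coupler get knocked aside.

**Last checks**
- **Drawer:** it stalled at about 35 N when pushed in, and no gap shows in either view. The handle bar reads x = 0.572 m in the camera against 0.574 m from the push, so it is shut to within about 2 mm. I did not push it a second time.
- **Couplers:** last seen lying flat in the drawer just before I shut it; they can't be seen now.
- **Gauge:** after I released it, it sat about 8 mm too far up the slope, so I pushed it down until it was firm against the pegs (6.5 N). Its stem was then about 6° off, so I centred it with the jaws. The final reading is a yaw of 10.9° against the rest's 11°.
- **Disagreement:** the gauge's dial centre still reads about 2 mm up the slope from where my measurement of the rest puts it. That is within the camera's calibration error.
- **Left alone:** the tape roll, jar, spanner and mug are where they were in the last view. The bottle is hidden by the arm there, but the earlier overhead view showed it unmoved.

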